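# Pack the third tube flange upside down between its neighbours and shut the drawer

### The job

Put the last tube flange away: turn it over and pack it, square plate up and round socket down, between the two that stand plate-down in the open drawer, so that the three interlock in one level row. Do not drop it or disturb the jar and the level, and leave the two others standing as they are. Then push the drawer fully shut.

Things in the scene. Friction and masses are not known exactly. Their poses are not given: they have to be found in the camera images.
- flange_spare: flange to pack: grey cast hat, 0.25 kg: plate 54x54x10 mm, round socket 34 mm outside (27 mm bore) 44 mm tall on it. Origin: centre of plate's flat back; z to the socket's mouth (54 mm), x, y along plate sides; mass centre at z 16 mm. Starts plate down on the bench right of the drawer, clear 60 mm round. On its side it rests on a plate edge and the mouth, axis 13 deg down to the mouth
- flange_front: an equal flange, same axes, loose, standing plate down and socket up on the drawer floor at the drawer's front end, its sides along the drawer's
- flange_back: an equal flange, same axes, loose, standing plate down and socket up at the drawer's back end. The plates of these two leave 40 to 43 mm between them on the drawer floor, their sockets 60 to 63 mm: room for a socket below and a plate above, not for a third plate below
- drawer_gap (a point): centre of the drawer's inner floor, 9 mm above the bench, moving with the drawer: where the spare's socket mouth goes (its plate's back then 54 mm above). x into the cabinet along the travel, z up. Inside 152 mm long (x), 62 mm wide (y); side and back walls rise 31 mm above this floor, the blue front panel 59 mm
- drawer_face (a point): on the outer face of the drawer's blue front panel, on its blank label, mid-width, 52 mm above the bench; x into the cabinet, the way to push. Panel 71 mm wide, 6 to 68 mm above the bench; its bow pull, 26 mm above the bench, sticks out 18 mm
- drawer (a joint): travel of the drawer in m: 0 fully shut, 0.145 (wide open) at the start, stop at 0.155; about 1.5 N of friction, stays where it is left
- cabinet: grey steel parts cabinet, two blue drawers side by side, the right one open; 176 mm deep (x), 74 high, fixed. Origin: on the bench under its middle in x and under the open drawer's middle in y; sides at y = -39 and 114 mm, x to its back, front at x = -88 mm. The bay is 72 mm wide, its upper edge 70 mm above the bench: packed flanges clear it by 7 mm. A tape roll 25 mm high and a marker lie on top
- screw_jar: bystander: glass jar of screws, green lid, 68 mm wide, 103 mm high, loose, at the far right; origin at the centre of its foot
- torpedo_level: bystander: small spirit level, loose, standing on its edge behind the work, 18x228x46 mm; origin at the centre of its underside, y along it. Between it, the drawer and the bench's front edge the bench is clear to the right as far as y = -0.22; beyond lie a pouch (42 mm high) in front and a vice (60 mm) behind, from y = -0.29; a tote 0.27 m high stands behind the level, x > 0.80, y < -0.15
Not all that is in view belongs to the job. Leave any brown or purple look-alike of the flange_back alone.

How it is judged:
On the way:
1. the spare flange stands upside down in the gap of the open drawer, socket on the drawer floor, released (angle between flange_spare's own z axis and vertical above 2.99 rad and z of flange_spare in the frame of drawer_gap between 0.0505 and 0.0575 m and x of flange_spare in the frame of drawer_gap between -0.012 and 0.012 m and y of flange_spare in the frame of drawer_gap between -0.014 and 0.014 m and value of joint drawer above 0.1 m and contact force between flange_spare and the fingers below 0.1 N), for 0.2 s.
At the end, for the whole second after the job is handed in: Drawer shut within 5 mm; in its middle (12 mm along, 14 mm across) the spare flange rests plate up, socket down, plate back 54 mm (within 3.5) above the drawer floor, upright within 8 degrees; the other two still stand plate down (within 8 degrees) on the floor before and behind it (value of joint drawer below 0.005 m and angle between flange_spare's own z axis and vertical above 2.99 rad and z of flange_spare in the frame of drawer_gap between 0.0505 and 0.0575 m and x of flange_spare in the frame of drawer_gap between -0.012 and 0.012 m and y of flange_spare in the frame of drawer_gap between -0.014 and 0.014 m and angle between each of flange_front, flange_back's own z axis and vertical below 0.15 rad and x of flange_front in the frame of drawer_gap below -0.04 m and x of flange_back in the frame of drawer_gap above 0.04 m and z of each of flange_front, flange_back in the frame of drawer_gap below 0.005 m and linear speed of flange_spare below 0.03 m/s); the robot touches nothing.
It fails at once if the spare flange is dropped or flung: it moves faster than 0.7 m/s outside the fingers (linear speed of flange_spare above 0.7 m/s and contact force between flange_spare and the fingers below 0.1 N).
It fails at once if a flange already in the drawer is knocked over (angle between any of flange_front, flange_back's own z axis and vertical above 0.6 rad).
It fails at once if the jar or the level is disturbed (moved more than 30 mm) (distance of any of screw_jar, torpedo_level from where it was at the start of the episode above 0.03 m).
It also fails if it takes over 72 s, if anything falls off the work surface, if the arm or the gripper's body presses on something with over 40 N, if the wrist force passes 120 N, or if a joint passes its speed limit or range.

### The arm

A 6-joint arm with a two-finger parallel gripper is mounted at the origin on a cart in front of the work surface, level with it; the furniture and walls round the work are solid. World frame = base frame: x ahead of the robot, y to its left, z up, the work surface at z = 0. Lengths are in m, angles in rad, forces in N, time in s.
With the tool pointing down it reaches from about 0.375 to 0.9 m from the base axis. Payload 3.1 kg.
Tool frame: the origin (TCP) lies at the very end of the fingers, on their centre line; the grasp point (between the pads) lies 19 mm behind it (ctrl.pinch_z is the distance from the TCP to the grasp point, in m); z points along the fingers, y is the line along which they close (so a half turn about z gives the same grasp; the last joint's range is limited). The gripper opens to 87 mm and grips with 3 to 60 N. Pads are 19 mm wide; open, the fingers measure 117 mm over their backs; the gripper's body (75 mm by 190 mm) begins 51 mm behind the grasp point.
Start: joints at [1.067, 0.527, 1.433, -0, 1.181, -0.178], TCP at [0.199, 0.592, 0.223] pointing down, gripper open.
Joint ranges: [-3.08, 3.08], [-0.75, 2.2], [0.22, 2.44], [-1.43, 4.57], [0, 2.65], [-2.85, 2.85]. Speed limits (rad/s): [2.79, 2.79, 3.14, 3.14, 3.14, 3.14].

### API

Orientations are given as a rotation vector (axis times angle).
In Python, from bench import ctrl, imaging, workorder gives the robot as it stands.
- The arm moves only by the tool carry_out, never from a script. Its argument "commands" is a list of rows, each a list of 7 numbers: the shift along the world's x, y, z normalised to -1 to 1, where 1 is 0.2 m, then the turn, a rotation vector about the world's x, y, z normalised to -1 to 1, where 1 is 90 degrees, then the finger opening in mm, from 0 to 87. A call has 1 to 5 rows; each row is the pose to reach, as a shift and turn from the pose commanded when the call began; what a row does not reach only later rows make up. A row lasts 1/8 s, in which the tool goes at most 62.5 mm and 10.7 degrees, less where a joint would pass 70% of its speed; a pose out of reach is approached as far as the arm can. A call with a number of a shift or a turn outside -1 to 1 is refused whole. A call with a gripper value outside its range is refused whole. The fingers move at their own pace and stop on an object; "force" is the grip in N (left out, the last holds). Time passes only in rows, so rows that repeat a pose let the fingers close. It gives the time, the measured TCP pose, the force, the opening and the grip force at its end, in the units of the state.
- ctrl.sense(): the state, without advancing time (a new reading comes with each control period).
- imaging.camera(name): name is "side" or "top" or "wrist"; returns the picture (480x640x3 uint8, red, green, blue); there is no depth.
- imaging.get_calibration(name): a dict with "fov_y" (degrees; the focal length in pixels is half the picture's height over the tangent of half this angle, whatever the lens; pixels are square), "cx", "cy" (the principal point, pixels), "dist_coeffs" ([k1, k2, p1, p2, k3] as OpenCV has them; the pictures are not rectified), "world_from_camera" (4x4, takes a point from camera to world coordinates); the wrist camera has in their place "tool_from_camera" (4x4, takes a point from camera to tool coordinates, whose origin is the TCP and whose axes are the flange's). Camera axes: x right, y down, z forward; pixel columns grow to the right and rows downward; lengths in m; the calibration is good to about 2 mm. A picture is of the moment at which its call begins: read the wrist's pose just before it. get_calibration takes no time and is no camera call.
- workorder.sign_off(): hands the job in; it is judged then, once.
The state is a dict: "time": time; "qpos": joint angles; "joint_vel": joint speeds; "joint_torque": joint torques, N m; "position": TCP position; "eef_rot": TCP orientation; "contact_force": force on the tool from outside, world axes, zero at the start; "moment": the same for the moment, N m; "width": finger opening in m; "grip_force": force on a finger pad.
Only numpy, scipy, OpenCV 4.12 (cv2) and the standard library are available. Lean on these libraries where they do the work, as an engineer would, in place of code of your own. Each camera call takes 0.05 s, during which the arm holds its last target. There are 200 camera calls.

## Working session

There is one attempt and no reset: what is moved stays moved. The work goes in short steps, Python scripts to look and compute and a tool call to move; the robot and the scene stay as the last step left them, time stands still between calls to the robot, and variables do not carry over. Pictures are saved under pics/ and viewed, at most 10 in all, crops included, and the job is handed in when it is done.

Besides the shell and the picture viewer there is one more tool, called after "Emit:" as name(argument=value, ...) on one line, values as JSON. carry_out: Moves the arm, as the interface text tells. Its arguments: {"type":"object","properties":{"commands":{"type":"array","items":{"type":"array","items":{"type":"number"}}},"force":{"type":"number"}},"required":["commands"]}

```bash
mkdir -p pics
cat > h.py <<'E'
import numpy as np,cv2
from bench import ctrl,imaging,workorder
from scipy.spatial.transform import Rotation as R
def cal(n):
    c=imaging.get_calibration(n);f=240/np.tan(np.radians(c['fov_y']/2))
    K=np.array([[f,0,c['cx']],[0,f,c['cy']],[0,0,1]]);return c,K,np.array(c['dist_coeffs'],float)
def wfc(n,s=None):
    c=imaging.get_calibration(n)
    if n!='wrist':return np.array(c['world_from_camera'])
    T=np.eye(4);T[:3,:3]=R.from_rotvec(s['eef_rot']).as_matrix();T[:3,3]=s['position'];return T@np.array(c['tool_from_camera'])
def ray(n,px,T=None):
    c,K,d=cal(n);T=wfc(n) if T is None else T
    u=cv2.undistortPoints(np.array(px,float).reshape(-1,1,2),K,d).reshape(-1,2)
    D=np.c_[u,np.ones(len(u))]@T[:3,:3].T;return T[:3,3],D
def atz(n,px,z,T=None):
    o,D=ray(n,px,T);return o+D*((z-o[2])/D[:,2])[:,None]
def proj(n,P,T=None):
    c,K,d=cal(n);T=wfc(n) if T is None else T;I=np.linalg.inv(T)
    return cv2.projectPoints(np.array(P,float).reshape(-1,1,3),cv2.Rodrigues(I[:3,:3])[0],I[:3,3],K,d)[0].reshape(-1,2)
def tri(o1,d1,o2,d2):
    A=np.c_[d1,-d2];t=np.linalg.lstsq(A,o2-o1,rcond=None)[0];a=o1+t[0]*d1;b=o2+t[1]*d2;return (a+b)/2,np.linalg.norm(a-b)
def save(n,f):
    im=imaging.camera(n);cv2.imwrite('pics/'+f,im[:,:,::-1]);return im
E
python3 - <<'E'
from h import *
save('top','top0.png');save('side','side0.png')
for n in('top','side'):
    print(wfc(n).round(3))
s=ctrl.sense();print(s)
print(imaging.get_calibration('wrist'),ctrl.pinch_z)
E
```

```text
[[ 1.40e-02 -9.91e-01  1.35e-01  4.01e-01]
 [-1.00e+00 -1.30e-02  1.00e-02 -1.00e-03]
 [-9.00e-03 -1.35e-01 -9.91e-01  1.31e+00]
 [ 0.00e+00  0.00e+00  0.00e+00  1.00e+00]]
[[-1.     0.009  0.028  0.528]
 [-0.018  0.568 -0.823  1.067]
 [-0.023 -0.823 -0.568  0.789]
 [ 0.     0.     0.     1.   ]]
{'time': 0.1, 'qpos': array([ 1.06748573e+00,  5.28372686e-01,  1.43378959e+00,  1.62925637e-05,
        1.18139275e+00, -1.78476390e-01]), 'joint_vel': array([-0.00109825, -0.00224605, -0.00193543, -0.00077508,  0.00010411,
        0.00081046]), 'joint_torque': array([-2.09737345e-04, -4.40986133e+01, -1.77149910e+01,  6.34490862e-02,
        5.34278643e-02, -5.11875692e-05]), 'position': array([0.19909755, 0.59173849, 0.2216649 ]), 'eef_rot': array([-5.07909015e-01, -3.09958278e+00,  2.89657977e-03]), 'contact_force': array([-0.11073183,  0.12370188,  0.28986356]), 'moment': array([-0.01119129,  0.01241219, -0.06436001]), 'grip_force': 0.0, 'width': 0.08704369091786002}
{'fov_y': 60.611582602126354, 'cx': 314.6382390617632, 'cy': 234.93061235289105, 'dist_coeffs': array([-0.08577702,  0.        ,  0.        ,  0.        ,  0.        ]), 'tool_from_camera': array([[-9.44189425e-06, -9.59867822e-01, -2.80452783e-01,
         7.69368563e-02],
       [ 9.99999613e-01,  2.37566095e-04, -8.46751950e-04,
         2.76044017e-04],
       [ 8.79396023e-04, -2.80452683e-01,  9.59867449e-01,
        -1.62419510e-01],
       [ 0.00000000e+00,  0.00000000e+00,  0.00000000e+00,
         1.00000000e+00]])} 0.0187
```

View pics/top0.png

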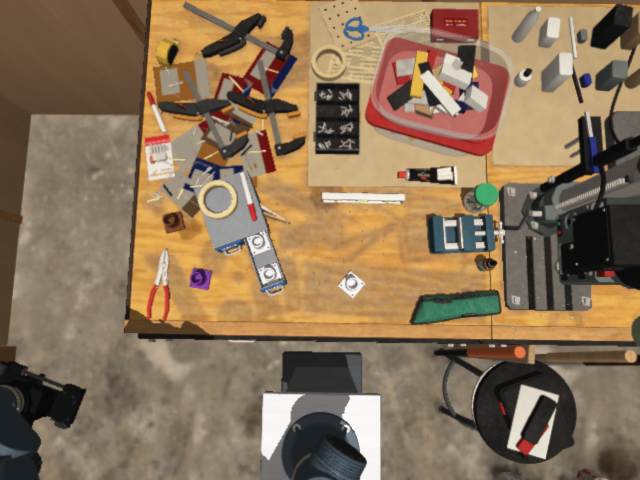

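View pics/side0.png

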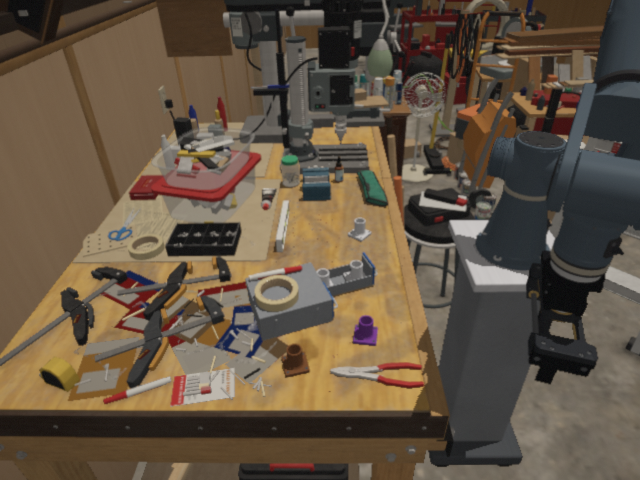

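Candidates for the flange: grey one on the bench at top (350,284) / side (359,229), two in the drawer at (259,242) and (269,272), brown at (174,222), purple at (201,278). The spare is the lone grey one at (350,284). I'll confirm this in a crop and get coarse positions.

Run:
```python
from h import *
im=cv2.imread('pics/top0.png');sd=cv2.imread('pics/side0.png')
a=cv2.resize(im[190:310,195:295],None,fx=4,fy=4,interpolation=2)
b=cv2.resize(im[264:304,330:370],(240,240),interpolation=2)
c=cv2.resize(sd[210:250,340:380],(240,240),interpolation=2)
cv2.imwrite('pics/crop0.png',np.hstack([a,np.vstack([b,c])]))
o1,d1=ray('top',[(350,281),(259,240),(269,270)]);
print('spare mouth z54',atz('top',[(350,281)],.054),'plate',atz('top',[(350,284)],.01))
print('drawer sockets z63',atz('top',[(259,240),(269,270)],.063))
o2,d2=ray('side',[(359,220)]);print(tri(o1,d1[0],o2,d2[0]))
print('level',atz('top',[(323,198),(405,198)],.046),'jar',atz('top',[(486,194)],.1))
```

```text
spare mouth z54 [[ 0.4534716  -0.07337686  0.054     ]] plate [[ 0.44704421 -0.07594132  0.01      ]]
drawer sockets z63 [[0.5598102  0.17266223 0.063     ]
 [0.47941503 0.1434087  0.063     ]]
(array([ 0.45142184, -0.07289734,  0.05910418]), np.float64(0.003685388759151489))
level [[ 0.68113294  0.00179111  0.046     ]
 [ 0.6839002  -0.22432186  0.046     ]] jar [[ 0.68528696 -0.42884012  0.1       ]]
```

View pics/crop0.png

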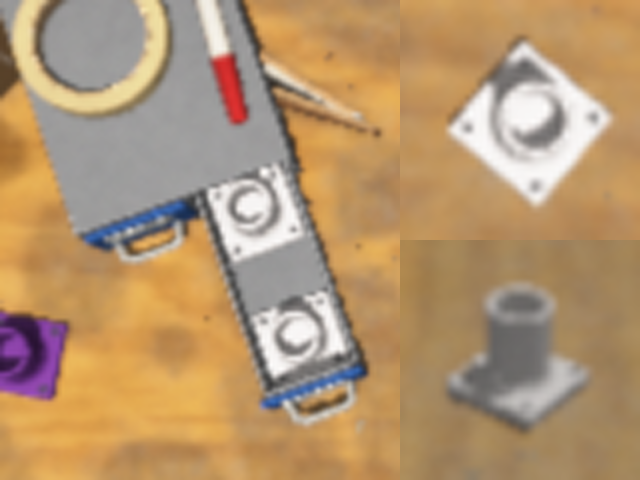

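The crop confirms it. The bench flange is the white/grey one at (350,284), socket up, with its plate sides at about -41°/49° yaw. The drawer axis is about 20° yaw. Moving over the spare to look.

Emit:
carry_out(commands=[[0.15, -0.166, 0, 0, 0, -0.112, 87], [0.3, -0.332, 0, 0, 0, -0.224, 87], [0.45, -0.498, 0, 0, 0, -0.336, 87], [0.6, -0.664, 0, 0, 0, -0.448, 87], [0.75, -0.83, 0, 0, 0, -0.56, 87]])

```text
time: 0.72
position: [0.35, 0.425, 0.2222]
eef_rot: [-1.787, -2.584, 0.001]
contact_force: [0.9, 0.7, 0.8]
width: 0.0871
grip_force: 0.0
```

Emit:
carry_out(commands=[[0.08, -0.166, 0, 0, 0, -0.112, 87], [0.16, -0.332, 0, 0, 0, -0.224, 87], [0.24, -0.498, 0, 0, 0, -0.336, 87], [0.32, -0.664, 0, 0, 0, -0.448, 87], [0.4, -0.83, 0, 0, 0, -0.56, 87]])

```text
time: 1.35
position: [0.4295, 0.2591, 0.2223]
eef_rot: [-2.717, -1.577, 0.001]
contact_force: [-0.7, -0.2, 0.0]
width: 0.0869
grip_force: 0.0
```

Emit:
carry_out(commands=[[0, -0.166, 0, 0, 0, -0.112, 87], [0, -0.332, 0, 0, 0, -0.224, 87], [0, -0.498, 0, 0, 0, -0.336, 87], [0, -0.664, 0, 0, 0, -0.448, 87], [0, -0.83, 0, 0, 0, -0.56, 87]])

```text
time: 1.98
position: [0.4291, 0.0933, 0.2224]
eef_rot: [-3.13, -0.27, 0.001]
contact_force: [0.3, -0.7, 0.2]
width: 0.0868
grip_force: 0.0
```

Emit:
carry_out(commands=[[0, -0.166, 0, 0, 0, -0.112, 87], [0, -0.332, 0, 0, 0, -0.224, 87], [0, -0.498, 0, 0, 0, -0.336, 87], [0, -0.664, 0, 0, 0, -0.448, 87], [0, -0.83, 0, 0, 0, -0.56, 87]])

```text
time: 2.6
position: [0.4291, -0.0727, 0.2224]
eef_rot: [-2.947, 1.089, 0.001]
contact_force: [0.1, 0.6, 0.3]
width: 0.0868
grip_force: 0.0
```

Run:
```python
from h import *
s=ctrl.sense();np.save('s1.npy',s,allow_pickle=True);save('wrist','w1.png');print(s['qpos'].round(3),s['position'])
```

```text
[-0.426  0.273  1.887  0.     0.982  1.853] [ 0.42906812 -0.07265352  0.22235655]
```

View pics/w1.png

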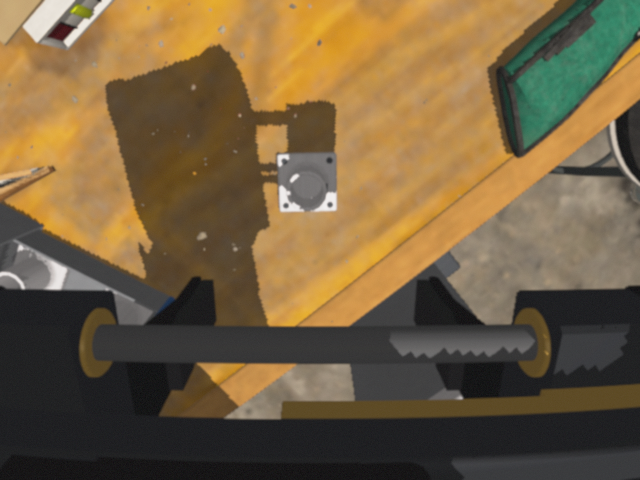

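Wrist view: spare plate corners at about (278,154), (335,153), (337,211), (279,211) and the mouth near (308,186). The plate is squared up with the tool.

Run:
```python
from h import *
s=np.load('s1.npy',allow_pickle=True).item();T=wfc('wrist',s)
c=[(278,154),(335.5,153),(337,211),(279,211.5)]
P=atz('wrist',c,.01,T);print(P.round(4),P.mean(0).round(4))
for a,b in((0,1),(1,2),(2,3),(3,0)):
    v=P[b]-P[a];print(np.linalg.norm(v).round(4),np.degrees(np.arctan2(v[1],v[0])).round(1))
m=P.mean(0);o,d=ray('wrist',[(308,186)],T);o2,d2=ray('top',[(350,281)]);print('mouth tri',tri(o,d[0],o2,d2[0]))
t=np.linspace(0,6.28,9)[:-1]
print(proj('wrist',np.c_[m[0]+.017*np.cos(t),m[1]+.017*np.sin(t),0*t+.054],T).round(0).tolist())
im=cv2.imread('pics/w1.png');cv2.imwrite('pics/c1.png',cv2.resize(im[135:230,260:355],None,fx=5,fy=5,interpolation=2))
```

```text
[[ 0.4838 -0.076   0.01  ]
 [ 0.4507 -0.1159  0.01  ]
 [ 0.4086 -0.0827  0.01  ]
 [ 0.4435 -0.0412  0.01  ]] [ 0.4467 -0.0789  0.01  ]
0.0519 -129.6
0.0536 141.7
0.0542 49.9
0.0532 -40.9
mouth tri (array([ 0.45067508, -0.07751424,  0.03659318]), np.float64(0.009444955904106666))
[[293.0, 175.0], [286.0, 190.0], [291.0, 205.0], [305.0, 212.0], [320.0, 207.0], [327.0, 193.0], [322.0, 178.0], [308.0, 170.0]]
```

View pics/c1.png

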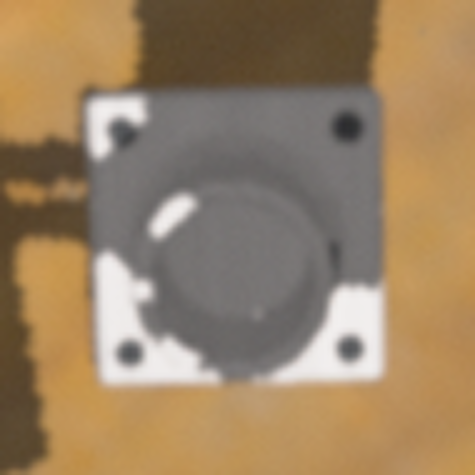

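Emit:
carry_out(commands=[[0.15, -0.105, 0, 0.072, 0.084, 0, 87], [0.3, -0.21, 0, 0.144, 0.168, 0, 87], [0.3, -0.21, -0.2, 0.217, 0.253, 0, 87], [0.3, -0.21, -0.4, 0.289, 0.337, 0, 87], [0.3, -0.21, -0.615, 0.289, 0.337, 0, 87]], force=30)

```text
time: 3.28
position: [0.49, -0.1149, 0.0952]
eef_rot: [-2.577, 0.945, 0.939]
contact_force: [-0.5, -0.4, 0.3]
width: 0.0873
grip_force: 0.0
```

```bash
cat >> h.py <<'E'
def st():
    s=ctrl.sense();M=R.from_rotvec(s['eef_rot']).as_matrix()
    print('t',round(s['time'],2),'q',s['qpos'].round(2),'p',s['position'].round(4),'\nx',M[:,0].round(3),'y',M[:,1].round(3),'z',M[:,2].round(3),'F',s['contact_force'].round(1),'w',round(s['width']*1000,1),'g',round(s['grip_force'],1));return s,M
E
python3 -c "
from h import *
st()"
```

```text
t 3.27 q [-0.53  0.85  1.4   0.12  1.59  1.71] p [ 0.49   -0.1149  0.0952] 
x [ 0.584 -0.493 -0.644] y [-0.648 -0.762 -0.004] z [-0.489  0.42  -0.765] F [-0.5 -0.4  0.3] w 87.3 g 0.0
```

Emit:
carry_out(commands=[[-0.062, 0.052, -0.092, 0, 0, 0, 87], [-0.124, 0.104, -0.183, 0, 0, 0, 87], [-0.186, 0.155, -0.275, 0, 0, 0, 87], [-0.248, 0.207, -0.366, 0, 0, 0, 87], [-0.248, 0.207, -0.366, 0, 0, 0, 60]], force=30)

```text
time: 3.9
position: [0.438, -0.0709, 0.0256]
eef_rot: [-2.577, 0.942, 0.942]
contact_force: [-0.5, -0.3, 1.3]
width: 0.0827
grip_force: 0.0
```

Emit:
carry_out(commands=[[0, 0, 0, 0, 0, 0, 20], [0, 0, 0, 0, 0, 0, 20], [0, 0, 0, 0, 0, 0, 20], [0, 0, 0, 0, 0, 0, 20]])

```text
time: 4.4
position: [0.4402, -0.0726, 0.0266]
eef_rot: [-2.58, 0.944, 0.934]
contact_force: [-0.1, -0.5, -0.7]
width: 0.0454
grip_force: 0.0
```

```bash
python3 -c "
from h import *
st()"
```

```text
t 4.4 q [-0.51  0.9   1.58  0.13  1.35  1.69] p [ 0.4402 -0.0726  0.0266] 
x [ 0.587 -0.494 -0.641] y [-0.647 -0.763 -0.005] z [-0.487  0.418 -0.767] F [-0.1 -0.5 -0.7] w 45.4 g 0.0
```

Emit:
carry_out(commands=[[0, 0, -0.02, 0, 0, 0, 40], [0, 0, -0.02, 0, 0, 0, 20], [0, 0, -0.02, 0, 0, 0, 20], [0, 0, -0.02, 0, 0, 0, 20], [0, 0, -0.02, 0, 0, 0, 20]], force=35)

```text
time: 5.03
position: [0.4397, -0.0723, 0.0222]
eef_rot: [-2.579, 0.944, 0.935]
contact_force: [-0.2, -0.2, -1.5]
width: 0.0323
grip_force: 34.9
```

Emit:
carry_out(commands=[[0, 0, 0, 0, 0, 0, 20], [0, 0, 0.1, 0, 0, 0, 20], [0, 0, 0.2, 0, 0, 0, 20]])

```text
time: 5.4
position: [0.44, -0.0724, 0.0637]
eef_rot: [-2.58, 0.944, 0.935]
contact_force: [0.8, -0.4, -2.2]
width: 0.0325
grip_force: 34.9
```

```bash
python3 -c "
from h import *
st()"
```

```text
t 5.4 q [-0.51  0.84  1.58  0.13  1.41  1.7 ] p [ 0.44   -0.0724  0.0637] 
x [ 0.587 -0.494 -0.642] y [-0.647 -0.763 -0.005] z [-0.487  0.418 -0.767] F [ 0.8 -0.4 -2.2] w 32.5 g 34.9
```

```bash
cat >> h.py <<'E'
def Rz(a):return R.from_euler('z',a,degrees=True)
def low(Rf):  # lowest point of flange under its origin
    t=np.linspace(0,2*np.pi,73)[:-1]
    P=[(x,y,z) for x in(-.027,.027) for y in(-.027,.027) for z in(0,.01)]+[(.017*np.cos(a),.017*np.sin(a),.054) for a in t]
    return Rf.apply(P)[:,2].min()
def step(p0,R0,p1,R1):
    return ((np.array(p1)-p0)/.2).round(3),((R1*R0.inv()).as_rotvec()/(np.pi/2)).round(3)
E
python3 - <<'E'
from h import *
s,M=st();p0=s['position'];R0=R.from_matrix(M)
Rf0=Rz(-40.5);of0=np.array([.4467,-.0789,.0637-.0222])+[.44-.4397,-.0724+.0723,0]
rel_R=Rf0.inv()*R0;rel_p=Rf0.inv().apply(p0-of0)
print(rel_p)
def tcp(of,Rf):return of+Rf.apply(rel_p),Rf*rel_R
az=-10;t=np.array([-np.sin(np.radians(az)),np.cos(np.radians(az)),0])
seq=[]
for i,(ang,xy,h) in enumerate([(0,(.50,-.075),.09),(50,(.53,-.07),.09),(100,(.56,-.07),.06),(100,(.56,-.07),.001)]):
    Rf=R.from_rotvec(-t*np.radians(ang))*Rz(az)
    of=np.array([*xy,h-low(Rf)]);seq.append(tcp(of,Rf))
p,Q=p0,R0
for a,b in seq: print(step(p,Q,a,b),a.round(3),b.as_matrix()[:,2].round(2));p,Q=a,b
E
```

```text
t 5.4 q [-0.51  0.84  1.58  0.13  1.41  1.7 ] p [ 0.44   -0.0724  0.0637] 
x [ 0.587 -0.494 -0.642] y [-0.647 -0.763 -0.005] z [-0.487  0.418 -0.767] F [ 0.8 -0.4 -2.2] w 32.5 g 34.9
[-0.00963349  0.00050356  0.02223342]
(array([ 0.253, -0.002,  0.242]), array([0.   , 0.   , 0.339])) [ 0.491 -0.073  0.112] [-0.63  0.11 -0.77]
(array([0.083, 0.037, 0.027]), array([-0.096, -0.547,  0.   ])) [ 0.507 -0.065  0.118] [ 0.17 -0.03 -0.98]
(array([ 0.165, -0.003, -0.213]), array([-0.096, -0.547,  0.   ])) [ 0.54  -0.066  0.075] [ 0.85 -0.15 -0.5 ]
(array([ 0.   ,  0.   , -0.295]), array([0., 0., 0.])) [ 0.54  -0.066  0.016] [ 0.85 -0.15 -0.5 ]
```

Emit:
carry_out(commands=[[0, 0, 0.15, 0, 0, 0.11, 20], [0.12, 0, 0.242, 0, 0, 0.22, 20], [0.253, -0.002, 0.242, 0, 0, 0.339, 20]])

```text
time: 5.78
position: [0.4924, -0.0734, 0.1141]
eef_rot: [-2.891, 0.239, 1.042]
contact_force: [-0.4, -0.3, -3.0]
width: 0.0323
grip_force: 34.9
```

Emit:
carry_out(commands=[[0.017, 0.007, 0.05, -0.019, -0.109, 0, 20], [0.033, 0.015, 0.08, -0.038, -0.219, 0, 20], [0.05, 0.022, 0.08, -0.058, -0.328, 0, 20], [0.066, 0.03, 0.05, -0.077, -0.438, 0, 20], [0.083, 0.037, 0.027, -0.096, -0.547, 0, 20]])

```text
time: 6.4
position: [0.5068, -0.065, 0.1184]
eef_rot: [3.103, -0.262, 0.283]
contact_force: [1.1, 0.3, -3.1]
width: 0.0326
grip_force: 34.9
```

Emit:
carry_out(commands=[[0.033, 0, 0, -0.019, -0.109, 0, 20], [0.066, 0, -0.03, -0.038, -0.219, 0, 20], [0.1, -0.001, -0.08, -0.058, -0.328, 0, 20], [0.133, -0.002, -0.15, -0.077, -0.438, 0, 20], [0.165, -0.003, -0.213, -0.096, -0.547, 0, 20]])

```text
time: 7.02
position: [0.5248, -0.0199, 0.0994]
eef_rot: [-2.921, 0.179, -0.678]
contact_force: [-0.1, -0.2, -2.5]
width: 0.0325
grip_force: 34.9
```

```bash
python3 -c "
from h import *
st()"
```

```text
t 7.03 q [-0.42  0.56  2.14  1.37  0.29 -0.03] p [ 0.5248 -0.0199  0.0994] 
x [ 0.892 -0.146  0.429] y [-0.085 -0.983 -0.16 ] z [ 0.445  0.106 -0.889] F [-0.1 -0.2 -2.5] w 32.5 g 34.9
```

Emit:
carry_out(commands=[[0, 0, 0.1, 0, 0, 0, 20], [0, 0, 0.1, 0, 0, 0, 20], [0, 0, 0.1, 0, 0, 0, 20], [0, 0, 0.1, 0, 0, 0, 20]])

```text
time: 7.52
position: [0.524, -0.0207, 0.1175]
eef_rot: [-2.925, 0.182, -0.671]
contact_force: [-0.2, 0.3, -2.8]
width: 0.0324
grip_force: 34.9
```

```bash
python3 -c "
from h import *
st()"
```

```text
t 7.53 q [-0.42  0.51  2.13  1.16  0.3   0.18] p [ 0.524  -0.0207  0.1175] 
x [ 0.893 -0.147  0.424] y [-0.087 -0.984 -0.158] z [ 0.441  0.104 -0.892] F [-0.2  0.3 -2.8] w 32.4 g 34.9
```

```bash
cat >> h.py <<'E'
rel_R=Rz(-40.5).inv()*R.from_matrix(np.c_[[.587,-.494,-.642],[-.647,-.763,-.005],[-.487,.418,-.767]]);rel_p=np.array([-.0096,.0005,.0222])
def lay(ang,xy,h,az=-10):
    t=np.array([-np.sin(np.radians(az)),np.cos(np.radians(az)),0])
    Rf=R.from_rotvec(-t*np.radians(ang))*Rz(az);of=np.array([*xy,h-low(Rf)]);return of+Rf.apply(rel_p),Rf*rel_R
E
python3 - <<'E'
from h import *
s,M=st();p,Q=s['position'],R.from_matrix(M)
for az in(-10,-24): print(step(p,Q,*lay(100,(.58,-.05),.10,az)), lay(100,(.58,-.05),.1,az)[0])
E
```

```text
t 7.53 q [-0.42  0.51  2.13  1.16  0.3   0.18] p [ 0.524  -0.0207  0.1175] 
x [ 0.893 -0.147  0.424] y [-0.087 -0.984 -0.158] z [ 0.441  0.104 -0.892] F [-0.2  0.3 -2.8] w 32.4 g 34.9
(array([ 0.181, -0.126, -0.013]), array([-0.149, -0.368, -0.08 ])) [ 0.56019793 -0.04600065  0.11501715]
(array([ 0.189, -0.103, -0.013]), array([-0.194, -0.349, -0.231])) [ 0.56175367 -0.04132889  0.11501715]
```

Emit:
carry_out(commands=[[0, 0, 0.1, 0, -0.09, 0, 20], [0.05, 0, 0.1, 0, -0.18, 0, 20], [0.1, 0, 0.1, 0, -0.27, 0, 20], [0.15, 0, 0.1, 0, -0.36, 0, 20], [0.15, 0, 0.1, 0, -0.36, 0, 20]])

```text
time: 8.15
position: [0.5537, -0.0127, 0.1364]
eef_rot: [-2.644, 0.113, -1.262]
contact_force: [0.5, 2.0, -2.5]
width: 0.0323
grip_force: 34.9
```

```bash
python3 -c "
from h import *
st()"
```

```text
t 8.15 q [-0.54  0.7   2.35  2.35  0.84 -1.2 ] p [ 0.5537 -0.0127  0.1364] 
x [ 0.631 -0.158  0.76 ] y [ 0.021 -0.975 -0.221] z [ 0.776  0.155 -0.612] F [ 0.5  2.  -2.5] w 32.3 g 34.9
```

Run:
```python
from h import *
s,M=st();p,Q=s['position'],R.from_matrix(M)
P=lay(100,(.60,-.06),.06);print(step(p,Q,*P),P[0])
P2=lay(100,(.60,-.06),.001);print(step(*P,*P2))
```

```text
t 8.15 q [-0.54  0.7   2.35  2.35  0.84 -1.2 ] p [ 0.5537 -0.0127  0.1364] 
x [ 0.631 -0.158  0.76 ] y [ 0.021 -0.975 -0.221] z [ 0.776  0.155 -0.612] F [ 0.5  2.  -2.5] w 32.3 g 34.9
(array([ 0.133, -0.216, -0.307]), array([-0.151, -0.088, -0.132])) [ 0.58019793 -0.05600065  0.07501715]
(array([ 0.   ,  0.   , -0.295]), array([0., 0., 0.]))
```

Emit:
carry_out(commands=[[0.066, -0.1, -0.1, -0.075, -0.044, -0.066, 20], [0.133, -0.216, -0.2, -0.151, -0.088, -0.132, 20], [0.133, -0.216, -0.307, -0.151, -0.088, -0.132, 20], [0.133, -0.216, -0.307, -0.151, -0.088, -0.132, 20]])

```text
time: 8.65
position: [0.5785, -0.0538, 0.0707]
eef_rot: [2.651, -0.226, 1.512]
contact_force: [0.4, 0.3, -1.4]
width: 0.0321
grip_force: 34.9
```

Run:
```python
from h import *
s,M=st();p,Q=s['position'],R.from_matrix(M)
print(step(p,Q,*lay(100,(.60,-.06),.001)))
```

```text
t 8.65 q [-0.39  1.02  2.35  2.94  1.27 -1.62] p [ 0.5785 -0.0538  0.0707] 
x [ 0.502 -0.087  0.861] y [-0.168 -0.986 -0.002] z [ 0.849 -0.143 -0.509] F [ 0.4  0.3 -1.4] w 32.1 g 34.9
(array([ 0.008, -0.011, -0.273]), array([-0.005, -0.007, -0.001]))
```

Emit:
carry_out(commands=[[0, 0, -0.12, 0, 0, 0, 20], [0, 0, -0.24, 0, 0, 0, 20], [0, 0, -0.26, 0, 0, 0, 20], [0, 0, -0.27, 0, 0, 0, 20], [0, 0, -0.27, 0, 0, 0, 20]])

```text
time: 9.28
position: [0.5794, -0.0548, 0.0216]
eef_rot: [2.643, -0.226, 1.521]
contact_force: [0.5, -0.3, -3.3]
width: 0.0323
grip_force: 34.9
```

Run:
```python
from h import *
s,M=st();p,Q=s['position'],R.from_matrix(M)
print(step(p,Q,*lay(100,(.60,-.06),.001)))
```

```text
t 9.28 q [-0.39  1.17  2.32  2.95  1.39 -1.65] p [ 0.5794 -0.0548  0.0216] 
x [ 0.495 -0.086  0.865] y [-0.169 -0.986 -0.001] z [ 0.852 -0.145 -0.502] F [ 0.5 -0.3 -3.3] w 32.3 g 34.9
(array([ 0.004, -0.006, -0.028]), array([-0.004, -0.002, -0.   ]))
```

Emit:
carry_out(commands=[[0, 0, -0.012, 0, 0, 0, 20], [0, 0, -0.022, 0, 0, 0, 20], [0, 0, -0.028, 0, 0, 0, 20], [0, 0, -0.032, 0, 0, 0, 20]])

```text
time: 9.78
position: [0.5793, -0.0546, 0.0149]
eef_rot: [2.643, -0.226, 1.523]
contact_force: [-3.4, 0.5, 5.3]
width: 0.0322
grip_force: 34.9
```

Emit:
carry_out(commands=[[0, 0, 0, 0, 0, 0, 34], [0, 0, 0, 0, 0, 0, 38], [0, 0, 0, 0, 0, 0, 50], [0, 0, 0, 0, 0, 0, 60], [0, 0, 0, 0, 0, 0, 70]])

```text
time: 10.4
position: [0.5792, -0.0546, 0.0138]
eef_rot: [2.645, -0.226, 1.52]
contact_force: [-0.3, -0.6, -0.5]
width: 0.0604
grip_force: 0.0
```

Emit:
carry_out(commands=[[-0.1, 0.017, 0.06, 0, 0, 0, 70], [-0.2, 0.034, 0.12, 0, 0, 0, 70], [-0.3, 0.05, 0.3, 0, 0.08, 0, 70], [-0.3, 0.05, 0.5, 0, 0.16, 0, 80], [-0.3, 0.05, 0.7, 0, 0.24, 0, 87]])

```text
time: 11.02
position: [0.5301, -0.0424, 0.1056]
eef_rot: [2.816, -0.193, 1.167]
contact_force: [1.4, 0.1, -0.4]
width: 0.0824
grip_force: 0.0
```

Run:
```python
from h import *
s,M=st();np.save('s2.npy',s,allow_pickle=True);a=save('wrist','w2.png');b=save('top','t2.png')
cv2.imwrite('pics/c2.png',np.vstack([cv2.resize(a,(480,360))[:,:,::-1],cv2.resize(b[215:305,255:375],(480,240),interpolation=2)[:,:,::-1]][:1]+[cv2.resize(b[245:305,275:395],(480,240),interpolation=2)[:,:,::-1]]))
```

```text
t 11.03 q [-0.37  0.71  2.36  2.94  0.72 -1.6 ] p [ 0.5301 -0.0424  0.1056] 
x [ 0.7   -0.083  0.709] y [-0.15  -0.988  0.032] z [ 0.698 -0.129 -0.705] F [ 1.4  0.1 -0.4] w 82.4 g 0.0
```

View pics/c2.png

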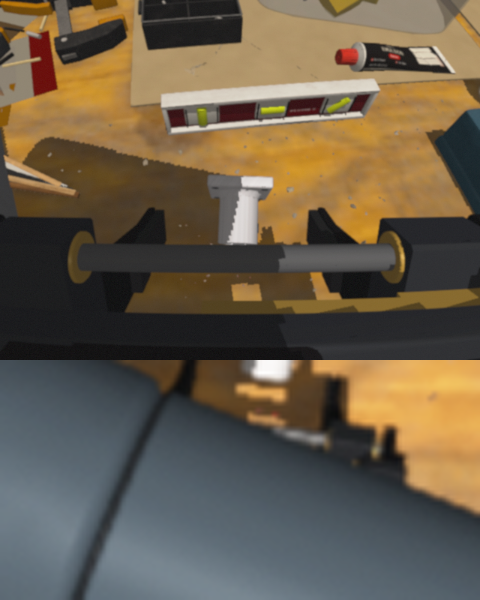

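The flange now lies on its side, mouth toward the robot. The plate's top edge is at about (280,235)–(363,237) in the full wrist frame. I'll bring the wrist back through the singularity, leaning sideways, then over to an inward tilt.

Emit:
carry_out(commands=[[0, 0, 0.2, 0.08, 0, 0.06, 87], [0, 0, 0.4, 0.15, 0.06, 0.12, 87], [0, 0, 0.5, 0.15, 0.17, 0.12, 87], [0, 0, 0.5, 0.15, 0.28, 0.12, 87], [0, 0, 0.5, 0.15, 0.38, 0.12, 87]])

```text
time: 11.75
position: [0.5461, -0.003, 0.1888]
eef_rot: [-2.695, 0.044, -0.977]
contact_force: [0.0, 1.0, -0.4]
width: 0.0871
grip_force: 0.0
```

Emit:
carry_out(commands=[[0, 0, 0, 0, 0.1, 0, 87], [0, 0, 0, 0, 0.2, 0, 87], [0, 0, 0, 0, 0.3, 0, 87], [0, 0, 0, 0, 0.4, 0, 87], [0, 0, 0, 0, 0.4, 0, 87]])

```text
time: 12.38
position: [0.5439, -0.0025, 0.1873]
eef_rot: [-2.861, 0.138, -0.206]
contact_force: [0.2, 1.2, -0.8]
width: 0.0868
grip_force: 0.0
```

```bash
python3 -c "
from h import *
st()"
```

```text
t 12.38 q [-0.38  0.44  1.78  0.39  0.91  1.04] p [ 0.5439 -0.0025  0.1873] 
x [ 0.985 -0.113  0.128] y [-0.075 -0.959 -0.273] z [ 0.153  0.259 -0.954] F [ 0.2  1.2 -0.8] w 86.8 g 0.0
```

```bash
cat >> h.py <<'E'
def ori(az,inw):  # tool x horizontally along az, tilted inward by inw deg
    t=np.array([-np.sin(np.radians(az)),np.cos(np.radians(az)),0])
    return R.from_rotvec(t*np.radians(inw))*Rz(az)*R.from_euler('x',180,degrees=True)
def to(p1,R1):
    s,M=st();print(step(s['position'],R.from_matrix(M),p1,R1))
E
python3 -c "
from h import *
to((.57,-.06,.19),ori(-10,10))"
```

```text
t 12.38 q [-0.38  0.44  1.78  0.39  0.91  1.04] p [ 0.5439 -0.0025  0.1873] 
x [ 0.985 -0.113  0.128] y [-0.075 -0.959 -0.273] z [ 0.153  0.259 -0.954] F [ 0.2  1.2 -0.8] w 86.8 g 0.0
(array([ 0.13 , -0.287,  0.013]), array([-0.149,  0.215, -0.034]))
```

Emit:
carry_out(commands=[[0.05, -0.1, 0, -0.05, 0.072, -0.011, 87], [0.1, -0.2, 0.013, -0.1, 0.144, -0.022, 87], [0.13, -0.287, 0.013, -0.149, 0.215, -0.034, 87], [0.13, -0.287, 0.013, -0.149, 0.215, -0.034, 87]])

```text
time: 12.88
position: [0.5733, -0.0599, 0.1895]
eef_rot: [-3.105, 0.262, 0.259]
contact_force: [-0.2, -0.0, -0.9]
width: 0.0869
grip_force: 0.0
```

Run:
```python
from h import *
s,M=st();np.save('s3.npy',s,allow_pickle=True);a=save('wrist','w3.png')
T=wfc('wrist',s);c=proj('wrist',[(.58,-.06,.03)],T)[0].astype(int);print(c)
x0,y0=max(c[0]-80,0),max(c[1]-60,0);print(x0,y0)
cv2.imwrite('pics/c3.png',cv2.resize(a[y0:y0+120,x0:x0+160,::-1],None,fx=5,fy=5,interpolation=2))
```

```text
t 12.88 q [-0.29  0.57  1.46 -0.02  1.27  1.46] p [ 0.5733 -0.0599  0.1895] 
x [ 0.972 -0.165 -0.165] y [-0.167 -0.986 -0.001] z [-0.163  0.028 -0.986] F [-0.2 -0.  -0.9] w 86.9 g 0.0
[313 174]
233 114
```

View pics/c3.png

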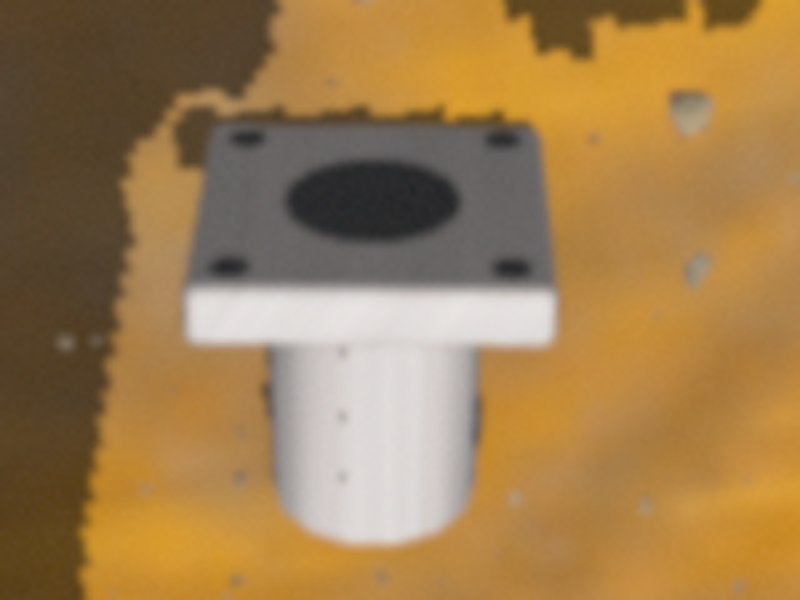

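The crop shows the flange on its side with all plate corners visible: back-bottom (212,125)/(540,125), back-top (187,287)/(554,287), front-top (187,343)/(556,343), crop coordinates. Solving its pose by PnP.

```bash
cat >> h.py <<'E'
def pnp(n,obj,px,T):
    c,K,d=cal(n);ok,rv,tv=cv2.solvePnP(np.array(obj,float),np.array(px,float),K,d,flags=cv2.SOLVEPNP_SQPNP)
    M=np.eye(4);M[:3,:3]=cv2.Rodrigues(rv)[0];M[:3,3]=tv[:,0];e=cv2.projectPoints(np.array(obj,float),rv,tv,K,d)[0][:,0]-px
    return T@M,np.abs(e).max()
E
python3 - <<'E'
from h import *
s=np.load('s3.npy',allow_pickle=True).item();T=wfc('wrist',s)
u=np.array([(212,125),(540,125),(554,287),(187,287),(187,343),(556,343)])/5+[233,114]-.4
h=.027 # flange: z to mouth (toward robot), use x up, y : right-handed
obj=[(-h,-h,0),(-h,h,0),(h,h,0),(h,-h,0),(h,-h,.01),(h,h,.01)]
# image left = +y world side; z(mouth) toward -r ; x up => y = z x x = (-r) x up = +t?(left)
obj=[(-h,h,0),(-h,-h,0),(h,-h,0),(h,h,0),(h,h,.01),(h,-h,.01)]
M,e=pnp('wrist',obj,u,T);print(M.round(4),e)
# constrained: use heights
for px,z in zip(u,(.0022,.0022,.0548,.0548,.0526,.0526)):print(atz('wrist',[px],z,T).round(4))
E
```

```text
[[-0.2151  0.1676 -0.9621  0.5954]
 [ 0.038   0.9859  0.1632 -0.0578]
 [ 0.9758 -0.0015 -0.2184  0.0229]
 [ 0.      0.      0.      1.    ]] 0.5644029080515907
[[ 0.6069 -0.0327  0.0022]]
[[ 0.5978 -0.0855  0.0022]]
[[ 0.5866 -0.0828  0.0548]]
[[ 0.5953 -0.0313  0.0548]]
[[ 0.5865 -0.0292  0.0526]]
[[ 0.5775 -0.082   0.0526]]
```

```bash
python3 -c "
from h import *
to((.6363,-.0648,.085),ori(-9.6,40))"
```

```text
t 12.93 q [-0.29  0.57  1.47 -0.02  1.27  1.46] p [ 0.572  -0.0595  0.1897] 
x [ 0.972 -0.165 -0.166] y [-0.168 -0.986 -0.002] z [-0.163  0.029 -0.986] F [ 0.2 -0.2 -1.3] w 87.0 g 0.0
(array([ 0.322, -0.026, -0.524]), array([0.056, 0.334, 0.001]))
```

Emit:
carry_out(commands=[[0.15, -0.01, 0, 0.018, 0.111, 0, 87], [0.322, -0.026, -0.15, 0.037, 0.222, 0, 87], [0.322, -0.026, -0.35, 0.056, 0.334, 0.001, 87], [0.322, -0.026, -0.524, 0.056, 0.334, 0.001, 87], [0.322, -0.026, -0.524, 0.056, 0.334, 0.001, 87]])

```text
time: 13.55
position: [0.6337, -0.0649, 0.0829]
eef_rot: [-2.885, 0.242, 1.061]
contact_force: [-0.2, -0.2, 0.2]
width: 0.0869
grip_force: 0.0
```

```bash
python3 -c "
from h import *
to((.5856,-.0562,.0197),ori(-9.6,40))"
```

```text
t 13.55 q [-0.25  1.04  0.92 -0.06  1.88  1.49] p [ 0.6337 -0.0649  0.0829] 
x [ 0.751 -0.127 -0.648] y [-0.167 -0.986 -0.001] z [-0.639  0.109 -0.762] F [-0.2 -0.2  0.2] w 86.9 g 0.0
(array([-0.24 ,  0.044, -0.316]), array([-0.001, -0.004,  0.   ]))
```

Emit:
carry_out(commands=[[-0.08, 0.014, -0.105, 0, 0, 0, 87], [-0.16, 0.029, -0.21, 0, 0, 0, 87], [-0.24, 0.044, -0.32, 0, 0, 0, 87], [-0.24, 0.044, -0.32, 0, 0, 0, 70]])

```text
time: 14.05
position: [0.5883, -0.0566, 0.0257]
eef_rot: [-2.893, 0.243, 1.046]
contact_force: [0.2, 0.6, 0.8]
width: 0.0829
grip_force: 0.0
```

Emit:
carry_out(commands=[[0, 0, 0, 0, 0, 0, 45], [0, 0, 0, 0, 0, 0, 45], [0, 0, 0, 0, 0, 0, 45], [0, 0, 0, 0, 0, 0, 45], [0, 0, 0, 0, 0, 0, 45]], force=50)

```text
time: 14.68
position: [0.591, -0.0572, 0.0244]
eef_rot: [-2.897, 0.244, 1.041]
contact_force: [1.8, 0.3, 4.9]
width: 0.053
grip_force: 50.0
```

```bash
python3 -c "
from h import *
st()"
```

```text
t 14.68 q [-0.25  1.05  1.09 -0.06  1.69  1.5 ] p [ 0.591  -0.0572  0.0244] 
x [ 0.761 -0.13  -0.636] y [-0.166 -0.986  0.003] z [-0.628  0.104 -0.772] F [1.8 0.3 4.9] w 53.0 g 50.0
```

Gripped about 7 mm short of the planned depth; I'll reopen and go a bit deeper for a sound hold.

Emit:
carry_out(commands=[[0, 0, 0, 0, 0, 0, 62], [0, 0, 0, 0, 0, 0, 62], [-0.027, 0.005, -0.03, 0, 0, 0, 62], [-0.027, 0.005, -0.03, 0, 0, 0, 62], [-0.027, 0.005, -0.03, 0, 0, 0, 62]])

```text
time: 15.3
position: [0.5846, -0.056, 0.0174]
eef_rot: [-2.895, 0.244, 1.043]
contact_force: [0.3, 0.9, -1.0]
width: 0.0617
grip_force: 0.0
```

Emit:
carry_out(commands=[[0, 0, 0, 0, 0, 0, 45], [0, 0, 0, 0, 0, 0, 45], [0, 0, 0, 0, 0, 0, 45], [0, 0, 0, 0, 0, 0, 45]], force=55)

```text
time: 15.8
position: [0.585, -0.0561, 0.0178]
eef_rot: [-2.896, 0.244, 1.042]
contact_force: [-0.4, -0.9, 0.1]
width: 0.0533
grip_force: 55.0
```

```bash
python3 -c "
from h import *
st()"
```

```text
t 15.8 q [-0.26  1.05  1.1  -0.06  1.67  1.5 ] p [ 0.585  -0.0561  0.0178] 
x [ 0.76  -0.13  -0.637] y [-0.166 -0.986  0.003] z [-0.628  0.104 -0.771] F [-0.4 -0.9  0.1] w 53.3 g 55.0
```

Emit:
carry_out(commands=[[0, 0, 0.1, 0, 0, 0, 45], [0, 0, 0.3, 0, 0, 0, 45], [-0.1, 0, 0.6, 0, 0, 0, 45], [-0.3, 0, 0.9, 0, 0, 0, 45], [-0.4, 0.1, 1, 0, 0, 0, 45]])

```text
time: 16.42
position: [0.5048, -0.037, 0.2214]
eef_rot: [-2.899, 0.247, 1.034]
contact_force: [1.0, 1.1, -1.5]
width: 0.0536
grip_force: 55.0
```

```bash
python3 -c "
from h import *
to((.44,.12,.25),ori(20,5))"
```

```text
t 16.43 q [-0.26  0.7   1.29 -0.06  1.83  1.49] p [ 0.5048 -0.037   0.2214] 
x [ 0.763 -0.132 -0.633] y [-0.168 -0.986  0.004] z [-0.624  0.104 -0.774] F [ 1.   1.1 -1.5] w 53.6 g 55.0
(array([-0.324,  0.785,  0.143]), array([ 0.037, -0.383,  0.321]))
```

Emit:
carry_out(commands=[[-0.065, 0.157, 0.05, 0.007, -0.077, 0.064, 45], [-0.13, 0.314, 0.1, 0.015, -0.153, 0.128, 45], [-0.194, 0.471, 0.143, 0.022, -0.23, 0.193, 45], [-0.259, 0.628, 0.143, 0.03, -0.306, 0.257, 45], [-0.324, 0.785, 0.143, 0.037, -0.383, 0.321, 45]])

```text
time: 17.05
position: [0.4392, 0.1221, 0.2478]
eef_rot: [3.073, 0.552, -0.134]
contact_force: [-0.1, 0.1, -3.4]
width: 0.0534
grip_force: 55.0
```

Emit:
carry_out(commands=[[0, 0, 0, 0, 0, 0, 45], [0, 0, 0, 0, 0, 0, 45]])

```text
time: 17.3
position: [0.4404, 0.1209, 0.2473]
eef_rot: [3.073, 0.547, -0.141]
contact_force: [0.4, -0.6, -3.2]
width: 0.0532
grip_force: 55.0
```

Run:
```python
from h import *
s,M=st();np.save('s4.npy',s,allow_pickle=True);a=save('wrist','w4.png')
cv2.imwrite('pics/c4.png',cv2.resize(a[:,:,::-1],(800,600),interpolation=2))
```

```text
t 17.3 q [ 0.04  0.31  1.75 -0.03  1.17  1.27] p [0.4404 0.1209 0.2473] 
x [ 0.935  0.343 -0.092] y [ 0.345 -0.939  0.001] z [-0.086 -0.033 -0.996] F [ 0.4 -0.6 -3.2] w 53.2 g 55.0
```

View pics/c4.png

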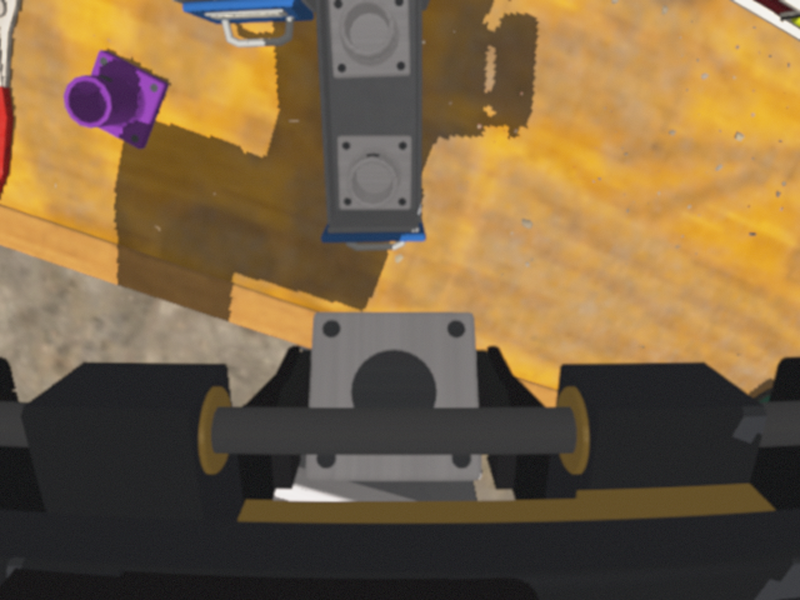

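The picture shows both the drawer, with its two flanges at (370,30) and (372,178), and the held flange, with its plate's far edge at (313,315)–(474,313). Enlarging for precise corners.

Run:
```python
import cv2,numpy as np
a=cv2.imread('pics/w4.png')
l=cv2.resize(a[0:200,250:350],None,fx=3,fy=3,interpolation=2)
r=cv2.resize(a[240:400,235:395],None,fx=3,fy=3,interpolation=2)
r=cv2.copyMakeBorder(r,0,120,0,0,0);cv2.imwrite('pics/c5.png',np.hstack([l,r]))
```

```text
(no output)
```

View pics/c5.png

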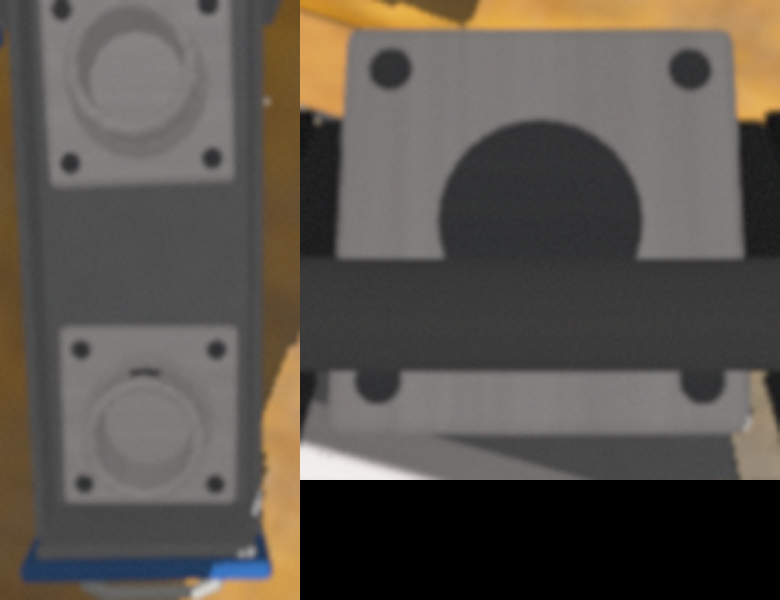

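Run:
```python
from h import *
s=np.load('s4.npy',allow_pickle=True).item();T=wfc('wrist',s)
q=lambda l:np.array(l,float)/3+[250,0]-.3
F=atz('wrist',q([(60,327),(238,327),(235,502),(65,502)]),.019,T)
B=atz('wrist',q([(51,186),(234,179)]),.019,T)
print('front',F.round(4),F.mean(0).round(4))
for a,b in((3,0),(2,1),(1,0)):
    v=F[b]-F[a];print(np.linalg.norm(v).round(4),np.degrees(np.arctan2(v[1],v[0])).round(1))
v=B[0]-B[1];print('back',B.round(4),np.linalg.norm(v).round(4),np.degrees(np.arctan2(v[1],v[0])).round(1))
print('panel',atz('wrist',q([(23,580),(271,577)]),.068,T).round(4))
g=(F[:2].mean(0)+B.mean(0))/2;print('gap',g, 'gap len',np.linalg.norm(B.mean(0)-F[:2].mean(0)))
# wall outer tops (z .04): left at (14,0)?,(38,545); right (262,0),(258,545)
W=atz('wrist',q([(20,200),(38,540),(263,200),(258,540)]),.040,T);print('walls',W.round(4))
for a,b in((1,0),(3,2)):
    v=W[b]-W[a];print(np.degrees(np.arctan2(v[1],v[0])).round(1))
h=.027;u=(np.array([(348,31),(732,31),(747,431),(330,433)])-[300,0])/3+[235,240]-.3
obj=[(h,h,0),(h,-h,0),(-h,-h,0),(-h,h,0)]  # z_f into page(mouth); x_f up image, y=z×x
c,K,d=cal('wrist')
obj=np.array(obj)
M,e=pnp('wrist',obj,u,T);print(M.round(4),e)
Tw=np.eye(4);Tw[:3,:3]=R.from_rotvec(s['eef_rot']).as_matrix();Tw[:3,3]=s['position']
G=np.linalg.inv(Tw)@M;np.save('G.npy',G);print(G.round(4))
```

```text
front [[0.4856 0.1802 0.019 ]
 [0.5039 0.13   0.019 ]
 [0.4537 0.1119 0.019 ]
 [0.4353 0.1621 0.019 ]] [0.4696 0.146  0.019 ]
0.0534 19.8
0.0534 19.8
0.0535 110.1
back [[0.5227 0.1952 0.019 ]
 [0.5427 0.1459 0.019 ]] 0.0532 112.1
panel [[0.4218 0.1651 0.068 ]
 [0.4465 0.1001 0.068 ]]
gap [0.51372902 0.16282786 0.019     ] gap len 0.04104347207426205
walls [[0.5165 0.1998 0.04  ]
 [0.4265 0.1656 0.04  ]
 [0.5394 0.1369 0.04  ]
 [0.4492 0.1035 0.04  ]]
20.8
20.3
[[ 7.324e-01 -3.428e-01  5.882e-01  4.409e-01]
 [ 2.671e-01  9.394e-01  2.149e-01  1.214e-01]
 [-6.263e-01 -3.000e-04  7.796e-01  2.598e-01]
 [ 0.000e+00  0.000e+00  0.000e+00  1.000e+00]] 0.4870546459916909
[[ 8.337e-01  2.200e-03  5.522e-01 -4.000e-04]
 [ 1.200e-03 -1.000e+00  2.100e-03 -3.000e-04]
 [ 5.522e-01 -1.100e-03 -8.337e-01 -1.250e-02]
 [ 0.000e+00  0.000e+00  0.000e+00  1.000e+00]]
```

```bash
cat >> h.py <<'E'
def lean(az,inw,l):
    a=np.radians(az);return R.from_rotvec(np.array([np.cos(a),np.sin(a),0])*np.radians(l))*ori(az,inw)
GP=np.array([.5137,.1629]);AZ=20.4;OFF=np.array([.001,-.0003,-.014])
def place(h,dx=0,dy=0,tilt=36):  # TCP pose for plate back h above its seat
    Q=ori(AZ,-tilt);f=np.r_[GP+Rz(AZ).apply([dx,dy,0])[:2],.063+h];return f-Q.apply(OFF),Q
E
python3 - <<'E'
from h import *
s,M=st();p,Q=s['position'],R.from_matrix(M)
for P in[((.48,.13,.26),lean(20,-18,18)),((.50,.14,.26),lean(20,-48,18)),place(.12),place(.07),place(0)]:
    print(step(p,Q,*P),P[0]);p,Q=P
E
```

```text
t 17.35 q [ 0.04  0.31  1.75 -0.03  1.17  1.27] p [0.441  0.1205 0.247 ] 
x [ 0.935  0.343 -0.092] y [ 0.344 -0.939  0.001] z [-0.086 -0.033 -0.996] F [ 0.5 -0.5 -2.3] w 53.3 g 55.0
(array([0.195, 0.047, 0.065]), array([ 0.274, -0.173, -0.042])) (0.48, 0.13, 0.26)
(array([0.1 , 0.05, 0.  ]), array([ 0.108, -0.298, -0.103])) (0.5, 0.14, 0.26)
(array([ 0.104,  0.126, -0.445]), array([-0.233,  0.055,  0.025])) [0.52075918 0.16520521 0.17108598]
(array([ 0.  ,  0.  , -0.25]), array([0., 0., 0.])) [0.52075918 0.16520521 0.12108598]
(array([ 0.  ,  0.  , -0.35]), array([0., 0., 0.])) [0.52075918 0.16520521 0.05108598]
```

Emit:
carry_out(commands=[[0.05, 0.012, 0.03, 0.069, -0.043, -0.01, 45], [0.1, 0.024, 0.05, 0.137, -0.086, -0.021, 45], [0.15, 0.036, 0.065, 0.205, -0.13, -0.032, 45], [0.195, 0.047, 0.065, 0.274, -0.173, -0.042, 45]])

```text
time: 17.85
position: [0.481, 0.1288, 0.2598]
eef_rot: [-2.726, -0.41, -0.359]
contact_force: [0.1, 0.8, -3.4]
width: 0.0536
grip_force: 55.0
```

Emit:
carry_out(commands=[[0.02, 0.01, 0, 0.022, -0.06, -0.021, 45], [0.04, 0.02, 0, 0.043, -0.12, -0.041, 45], [0.06, 0.03, 0, 0.065, -0.179, -0.062, 45], [0.08, 0.04, 0, 0.086, -0.238, -0.082, 45], [0.1, 0.05, 0, 0.108, -0.298, -0.103, 45]])

```text
time: 18.48
position: [0.5002, 0.139, 0.2594]
eef_rot: [-2.504, -0.265, -1.024]
contact_force: [-0.2, 1.4, -1.9]
width: 0.0536
grip_force: 55.0
```

Run:
```python
from h import *
to(*place(.12))
```

```text
t 18.48 q [-0.36  0.27  2.26  1.54  0.69 -0.31] p [0.5002 0.139  0.2594] 
x [0.71  0.017 0.704] y [ 0.326 -0.894 -0.308] z [ 0.623  0.448 -0.641] F [-0.2  1.4 -1.9] w 53.6 g 55.0
(array([ 0.103,  0.131, -0.442]), array([-0.231,  0.052,  0.024]))
```

Emit:
carry_out(commands=[[0.02, 0.026, -0.08, -0.046, 0.01, 0.005, 45], [0.04, 0.052, -0.16, -0.092, 0.02, 0.01, 45], [0.06, 0.078, -0.25, -0.138, 0.03, 0.015, 45], [0.08, 0.105, -0.35, -0.184, 0.042, 0.02, 45], [0.103, 0.131, -0.442, -0.231, 0.052, 0.024, 45]])

```text
time: 19.1
position: [0.5214, 0.166, 0.1701]
eef_rot: [-2.845, -0.512, -0.918]
contact_force: [1.1, -0.0, -1.6]
width: 0.0538
grip_force: 55.0
```

Emit:
carry_out(commands=[[0, 0, 0, 0, 0, 0, 45], [0, 0, 0, 0, 0, 0, 45]])

```text
time: 19.35
position: [0.5199, 0.1664, 0.1709]
eef_rot: [-2.842, -0.51, -0.917]
contact_force: [-0.2, 0.7, -2.1]
width: 0.0536
grip_force: 55.0
```

Run:
```python
from h import *
to(*place(.12))
```

```text
t 19.35 q [-0.02  0.42  2.16  1.71  0.22 -0.45] p [0.5199 0.1664 0.1709] 
x [0.761 0.281 0.585] y [ 0.349 -0.937 -0.003] z [ 0.547  0.206 -0.811] F [-0.2  0.7 -2.1] w 53.6 g 55.0
(array([ 0.004, -0.006,  0.001]), array([-0.001, -0.003, -0.   ]))
```

Emit:
carry_out(commands=[[0.003, -0.003, -0.1, 0, 0, 0, 45], [0.003, -0.003, -0.2, 0, 0, 0, 45], [0.003, -0.003, -0.265, 0, 0, 0, 45], [0.003, -0.003, -0.265, 0, 0, 0, 45], [0.003, -0.003, -0.265, 0, 0, 0, 45]])

```text
time: 19.98
position: [0.5205, 0.1658, 0.1187]
eef_rot: [-2.842, -0.511, -0.919]
contact_force: [-1.3, -0.5, -1.8]
width: 0.0535
grip_force: 55.0
```

Run:
```python
from h import *
to(*place(.067))
s=ctrl.sense();np.save('s5.npy',s,allow_pickle=True);w=save('wrist','w5.png');a=save('side','sd5.png');t=save('top','t5.png')
c=proj('side',[(*GP,.09)])[0].astype(int);d=proj('top',[(*GP,.09)])[0].astype(int);print(c,d)
A=a[c[1]-50:c[1]+50,c[0]-50:c[0]+50];D=t[d[1]-30:d[1]+30,d[0]-30:d[0]+30]
W=cv2.resize(w[60:460],None,fx=.78,fy=.75) if 0 else w[150:450,120:520]
o=np.hstack([np.vstack([W,np.zeros((300,400,3),np.uint8)]),np.vstack([cv2.resize(A,(400,400),interpolation=2),cv2.resize(D,(200,200),interpolation=2).repeat(1,0) if 0 else np.hstack([cv2.resize(D,(200,200),interpolation=2),np.zeros((200,200,3),np.uint8)])])])
cv2.imwrite('pics/c6.png',o[:,:,::-1])
```

```text
t 19.98 q [-0.02  0.56  2.2   2.33  0.31 -1.09] p [0.5205 0.1658 0.1187] 
x [0.76  0.281 0.586] y [ 0.349 -0.937 -0.002] z [ 0.548  0.206 -0.81 ] F [-1.3 -0.5 -1.8] w 53.5 g 55.0
(array([ 0.001, -0.003, -0.003]), array([-0.001, -0.002, -0.   ]))
[339 259] [260 256]
```

View pics/c6.png

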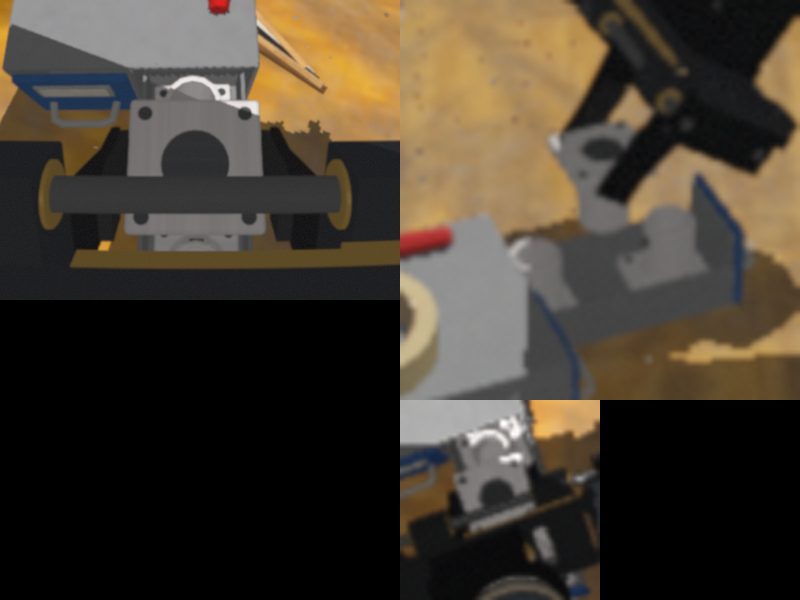

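Side crop: the held flange hangs plate up, socket down, between the two standing sockets (mouth about (605,230), plate corner about (553,140)). The wrist shows plate corners (133,102), (262,101), (265,235), (125,234). Now checking tilt and offset numerically.

Run:
```python
from h import *
s=np.load('s5.npy',allow_pickle=True).item();T=wfc('wrist',s)
h=.027;obj=[(h,h,0),(h,-h,0),(-h,-h,0),(-h,h,0)]
u=np.array([(133,102),(262,101),(265,235),(125,234)])+[120,150.]
M,e=pnp('wrist',obj,u,T);L=Rz(-AZ)
print('PnP pos rel gap',L.apply(M[:3,3]-np.r_[GP,.063]).round(4),'normal',L.apply(M[:3,2]).round(3),'x',L.apply(M[:3,0]).round(3),e)
# silhouettes in side and wrist for candidate tilt
Q=R.from_rotvec(s['eef_rot'])
for tilt,off in((33.5,[-.0004,-.0003,-.0125]),(36,OFF),(38.5,[.0023,0,-.0158])):
    Rf=Q*ori(AZ,-tilt).inv()*Rz(AZ);o=s['position']+Q.apply(off)
    P=[(h,h,0),(h,-h,0),(-h,-h,0),(-h,h,0)];m=[(.017*np.cos(a),.017*np.sin(a),-.054) for a in np.linspace(0,2*np.pi,37)]
    pc=proj('side',o+Rf.apply(P));pm=proj('side',o+Rf.apply(m))
    f=lambda p:((p-[289,209])*4+[400,0]).round(0)
    print(tilt,L.apply(o-np.r_[GP,.063]).round(4),'corners',f(pc).tolist(),'mouth x',f(pm)[:,0].min(),f(pm)[:,0].max(),'ymax',f(pm)[:,1].max())
    print('  wrist',(proj('wrist',o+Rf.apply(P),T)-[120,150]).round(1).tolist())
# neighbours sockets in side
for n,dx in(('front',-.0475),('back',.0475)):
    o=np.r_[GP,.009]+Rz(AZ).apply([dx,0,0]);m=[(.017*np.cos(a),.017*np.sin(a),.054) for a in np.linspace(0,2*np.pi,37)]
    pm=f(proj('side',o+np.array(m)));print(n,pm.min(0),pm.max(0))
```

```text
PnP pos rel gap [-0.0005  0.0001  0.0663] normal [0.004 0.061 0.998] x [ 1.    -0.014 -0.004] 1.3653039435546361
33.5 [-0.0003  0.0006  0.0656] corners [[576.0, 186.0], [547.0, 138.0], [625.0, 123.0], [658.0, 170.0]] mouth x 572.0 624.0 ymax 238.0
  wrist [[130.6, 100.2], [258.1, 100.3], [263.7, 234.1], [124.9, 234.1]]
36 [-0.      0.0006  0.0676] corners [[576.0, 185.0], [546.0, 137.0], [625.0, 119.0], [657.0, 166.0]] mouth x 575.0 628.0 ymax 235.0
  wrist [[130.3, 99.0], [258.3, 99.0], [265.0, 233.6], [123.5, 233.6]]
38.5 [-0.      0.0003  0.0698] corners [[576.0, 183.0], [546.0, 136.0], [625.0, 115.0], [657.0, 161.0]] mouth x 578.0 631.0 ymax 232.0
  wrist [[130.6, 98.3], [259.4, 98.3], [267.3, 233.6], [122.9, 233.6]]
front [642. 203.] [694. 235.]
back [506. 235.] [558. 268.]
```

Tilt (within about 2°) and position (within about 1 mm) agree across the views. Lowering.

Emit:
carry_out(commands=[[0.003, 0.001, -0.04, 0, 0, 0, 45], [0.003, 0.001, -0.08, 0, 0, 0, 45], [0.003, 0.001, -0.12, 0, 0, 0, 45], [0.003, 0.001, -0.15, 0, 0, 0, 45], [0.003, 0.001, -0.17, 0, 0, 0, 45]])

```text
time: 20.75
position: [0.5206, 0.1667, 0.0839]
eef_rot: [-2.842, -0.512, -0.917]
contact_force: [0.4, 0.2, -2.9]
width: 0.0529
grip_force: 55.0
```

Run:
```python
from h import *
to(*place(0))
```

```text
t 20.75 q [-0.02  0.66  2.22  2.53  0.39 -1.31] p [0.5206 0.1667 0.0839] 
x [0.76  0.282 0.585] y [ 0.35  -0.937 -0.002] z [ 0.547  0.206 -0.811] F [ 0.4  0.2 -2.9] w 52.9 g 55.0
(array([ 0.001, -0.007, -0.164]), array([-0.001, -0.003, -0.001]))
```

Emit:
carry_out(commands=[[0, -0.003, -0.02, 0, 0, 0, 45], [0, -0.005, -0.04, 0, 0, 0, 45], [0, -0.005, -0.06, 0, 0, 0, 45], [0, -0.005, -0.08, 0, 0, 0, 45], [0, -0.005, -0.1, 0, 0, 0, 45]])

```text
time: 21.38
position: [0.5205, 0.1656, 0.0636]
eef_rot: [-2.843, -0.512, -0.917]
contact_force: [0.2, -1.0, -2.7]
width: 0.0535
grip_force: 55.0
```

Emit:
carry_out(commands=[[0, 0, -0.015, 0, 0, 0, 45], [0, 0, -0.03, 0, 0, 0, 45], [0, 0, -0.04, 0, 0, 0, 45]])

```text
time: 21.75
position: [0.5204, 0.1656, 0.0557]
eef_rot: [-2.843, -0.512, -0.917]
contact_force: [-0.3, -1.0, -2.0]
width: 0.0536
grip_force: 55.0
```

Run:
```python
from h import *
to(*place(0))
```

```text
t 21.75 q [-0.02  0.74  2.23  2.63  0.47 -1.42] p [0.5204 0.1656 0.0557] 
x [0.761 0.282 0.584] y [ 0.35  -0.937 -0.002] z [ 0.547  0.206 -0.811] F [-0.3 -1.  -2. ] w 53.6 g 55.0
(array([ 0.002, -0.002, -0.023]), array([-0.001, -0.003, -0.001]))
```

No contact yet. Going down in small steps until the force changes.

Emit:
carry_out(commands=[[0, 0, -0.008, 0, 0, 0, 45], [0, 0, -0.015, 0, 0, 0, 45], [0, 0, -0.015, 0, 0, 0, 45]])

```text
time: 22.12
position: [0.5204, 0.1656, 0.0528]
eef_rot: [-2.843, -0.512, -0.917]
contact_force: [-1.1, 0.0, -3.1]
width: 0.0537
grip_force: 55.0
```

Emit:
carry_out(commands=[[0, 0, -0.005, 0, 0, 0, 45], [0, 0, -0.01, 0, 0, 0, 45], [0, 0, -0.01, 0, 0, 0, 45]])

```text
time: 22.5
position: [0.5204, 0.1656, 0.0508]
eef_rot: [-2.843, -0.512, -0.917]
contact_force: [1.1, 0.5, -3.0]
width: 0.0536
grip_force: 55.0
```

Emit:
carry_out(commands=[[0, 0, -0.005, 0, 0, 0, 45], [0, 0, -0.01, 0, 0, 0, 45], [0, 0, -0.01, 0, 0, 0, 45]])

```text
time: 22.88
position: [0.5206, 0.1657, 0.0491]
eef_rot: [-2.842, -0.512, -0.918]
contact_force: [-0.2, -0.8, -0.7]
width: 0.0535
grip_force: 55.0
```

Emit:
carry_out(commands=[[0, 0, -0.005, 0, 0, 0, 45], [0, 0, -0.01, 0, 0, 0, 45], [0, 0, -0.01, 0, 0, 0, 45]])

```text
time: 23.25
position: [0.5223, 0.1664, 0.0489]
eef_rot: [-2.838, -0.513, -0.927]
contact_force: [-1.6, 0.2, 8.3]
width: 0.0537
grip_force: 55.0
```

Emit:
carry_out(commands=[[0, 0, 0.005, 0, 0, 0, 54], [0, 0, 0.005, 0, 0, 0, 56], [0, 0, 0.005, 0, 0, 0, 60], [0, 0, 0.005, 0, 0, 0, 66], [0, 0, 0.005, 0, 0, 0, 70]], force=20)

```text
time: 23.88
position: [0.5203, 0.1656, 0.0477]
eef_rot: [-2.843, -0.512, -0.916]
contact_force: [1.0, -0.9, 0.3]
width: 0.0676
grip_force: 0.0
```

Run:
```python
from h import *
s,M=st();w=save('wrist','w6.png');np.save('s6.npy',s,allow_pickle=True)
g=cv2.cvtColor(w,cv2.COLOR_RGB2GRAY)
T=wfc('wrist',s);h=.027
P=np.array([(h,h,.054),(h,-h,.054),(-h,-h,.054),(-h,h,.054)])
o=np.r_[GP,.009];pp=proj('wrist',o+Rz(AZ).apply(P),T);print(pp.round(1).tolist())
# search best pose dx,dz by edge strength along projected outline
gx=cv2.GaussianBlur(g.astype(float),(0,0),1);E=np.hypot(cv2.Sobel(gx,6,1,0),cv2.Sobel(gx,6,0,1))
k=np.linspace(.08,.92,40)[:,None];top=np.vstack([P[0]+(P[1]-P[0])*k,P[1]+(P[2]-P[1])*k[:12],P[0]+(P[3]-P[0])*k[:12],P[3]+(P[2]-P[3])*k])
best=[]
for dx in np.arange(-.008,.0081,.001):
  for dy in np.arange(-.006,.0061,.001):
    for dz in np.arange(-.006,.0081,.002):
      q=proj('wrist',o+Rz(AZ).apply(top+[dx,dy,dz]),T).astype(np.float32)
      best.append((cv2.remap(E.astype(np.float32),q[:,:1],q[:,1:],1).mean(),dx,dy,dz))
best.sort(reverse=True);print(np.round(best[:8],4))
```

```text
t 23.88 q [-0.02  0.76  2.23  2.66  0.49 -1.45] p [0.5203 0.1656 0.0477] 
x [0.761 0.282 0.584] y [ 0.349 -0.937 -0.002] z [ 0.547  0.206 -0.812] F [ 1.  -0.9  0.3] w 67.6 g 0.0
[[250.2, 245.8], [380.7, 245.9], [387.6, 383.0], [243.3, 382.9]]
[[ 8.37638e+01  7.00000e-03  1.00000e-03 -2.00000e-03]
 [ 8.05727e+01  7.00000e-03  1.00000e-03  0.00000e+00]
 [ 7.91361e+01  7.00000e-03  1.00000e-03 -4.00000e-03]
 [ 7.64563e+01  7.00000e-03 -1.00000e-03  8.00000e-03]
 [ 7.63027e+01  7.00000e-03  0.00000e+00  4.00000e-03]
 [ 7.57607e+01 -6.00000e-03  2.00000e-03  6.00000e-03]
 [ 7.57173e+01  7.00000e-03  2.00000e-03  4.00000e-03]
 [ 7.56248e+01  7.00000e-03 -2.00000e-03  0.00000e+00]]
```

Emit:
carry_out(commands=[[-0.04, -0.015, 0.06, 0, 0, 0, 72], [-0.08, -0.03, 0.12, 0, 0, 0, 80], [-0.12, -0.045, 0.2, 0, 0, 0, 80], [-0.14, -0.055, 0.35, 0, 0, 0, 80], [-0.14, -0.055, 0.5, 0, 0, 0, 80]])

```text
time: 24.55
position: [0.4908, 0.1541, 0.149]
eef_rot: [-2.844, -0.511, -0.915]
contact_force: [0.1, 1.9, -0.8]
width: 0.0803
grip_force: 0.0
```

Run:
```python
from h import *
to((.42,.12,.22),ori(20.4,-22))
```

```text
t 24.55 q [-0.06  0.46  2.26  2.14  0.29 -0.93] p [0.4908 0.1541 0.149 ] 
x [0.762 0.282 0.583] y [ 0.348 -0.937 -0.002] z [ 0.546  0.205 -0.812] F [ 0.1  1.9 -0.8] w 80.3 g 0.0
(array([-0.354, -0.17 ,  0.355]), array([-0.054,  0.142,  0.   ]))
```

Emit:
carry_out(commands=[[-0.05, -0.02, 0.1, -0.01, 0.03, 0, 80], [-0.1, -0.04, 0.2, -0.02, 0.06, 0, 80], [-0.15, -0.06, 0.3, -0.03, 0.09, 0, 80], [-0.2, -0.08, 0.35, -0.04, 0.11, 0, 80], [-0.2, -0.08, 0.35, -0.04, 0.11, 0, 80]])

```text
time: 25.18
position: [0.4615, 0.163, 0.2045]
eef_rot: [-2.848, -0.551, -0.721]
contact_force: [0.5, 0.1, -0.6]
width: 0.08
grip_force: 0.0
```

```bash
cat > look.py <<'E'
from h import *
s,M=st();w=save('wrist','w7.png');T=wfc('wrist',s);h=.027
g=cv2.GaussianBlur(cv2.cvtColor(w,cv2.COLOR_RGB2GRAY).astype(float),(0,0),1)
E=np.minimum(np.hypot(cv2.Sobel(g,6,1,0),cv2.Sobel(g,6,0,1)),120).astype(np.float32)
C=np.array([(h,h,0),(h,-h,0),(-h,-h,0),(-h,h,0)]);k=np.linspace(.06,.94,40)[:,None]
top=np.vstack([C[i]+(C[(i+1)%4]-C[i])*k for i in range(4)])
a=np.linspace(0,2*np.pi,60)[:,None];bore=np.c_[.0135*np.cos(a),.0135*np.sin(a),0*a]
def score(d,z):
    P=np.vstack([top,bore]);r=R.from_euler('xyz',d[3:],degrees=True)
    q=proj('wrist',np.r_[GP,z]+Rz(AZ).apply(r.apply(P)+d[:3]),T).astype(np.float32)
    return cv2.remap(E,q[:,:1],q[:,1:],1).mean()
from scipy.optimize import differential_evolution as de
r=de(lambda d:-score(d,.063),[(-.012,.012),(-.012,.012),(-.012,.012),(-10,10),(-10,10),(-8,8)],seed=1,maxiter=150,popsize=12)
print('spare dx dy dz roll pitch yaw',r.x.round(4),r.fun, 'flat',-score(np.zeros(6),.063))
r=de(lambda d:-score(np.r_[d,0,0,0],.063),[(-.012,.012),(-.012,.012),(-.012,.012)],seed=1,maxiter=100)
print('level fit',r.x.round(4),r.fun)
print(proj('wrist',np.r_[GP,.063]+Rz(AZ).apply(C),T).round(0).tolist())
E
python3 look.py
```

```text
t 25.18 q [-0.06  0.26  2.16  0.78  0.37  0.44] p [0.4615 0.163  0.2045] 
x [0.817 0.313 0.485] y [ 0.386 -0.921 -0.056] z [ 0.429  0.233 -0.873] F [ 0.5  0.1 -0.6] w 80.0 g 0.0
spare dx dy dz roll pitch yaw [ 7.0000e-04  6.0000e-04  1.9000e-03  9.5375e+00  8.7946e+00 -4.4840e-01] -93.98811340332031 flat -84.823524
level fit [ 0.002   0.0007 -0.0035] -94.39765930175781
[[317.0, 217.0], [385.0, 219.0], [384.0, 286.0], [315.0, 284.0]]
```

```bash
cat >> look.py <<'E'
for b in(4,8):
    r=de(lambda d:-score(d,.063),[(-.006,.006),(-.006,.006),(-.008,.008),(-b,b),(-b,b),(-3,3)],x0=[.002,.0007,-.0035,0,0,0],seed=2,maxiter=300,popsize=20)
    print('free',r.x.round(4),r.fun)
def ring(cx,cy,z,rad):
    P=np.c_[cx+rad*np.cos(a),cy+rad*np.sin(a),0*a]
    q=proj('wrist',np.r_[GP,z]+Rz(AZ).apply(P),T).astype(np.float32);return cv2.remap(E,q[:,:1],q[:,1:],1).mean()
for c in(-.0475,.0475):
    b=max((ring(c+x,y,.063,.017)+ring(c+x,y,.063,.0135),c+x,y) for x in np.arange(-.012,.0121,.001) for y in np.arange(-.008,.0081,.001));print('neighbour',np.round(b,4))
E
python3 look.py
```

```text
t 25.23 q [-0.06  0.26  2.16  0.77  0.37  0.45] p [0.4621 0.1624 0.206 ] 
x [0.815 0.314 0.486] y [ 0.386 -0.921 -0.053] z [ 0.431  0.231 -0.872] F [-0.1  0.4  1.6] w 79.8 g 0.0
spare dx dy dz roll pitch yaw [ 1.1000e-03  5.0000e-04  1.0000e-03  6.3946e+00  3.7123e+00 -1.5880e-01] -94.5625 flat -85.79396
level fit [ 0.002   0.0007 -0.0028] -94.5436782836914
[[316.0, 218.0], [383.0, 220.0], [382.0, 287.0], [313.0, 285.0]]Traceback (most recent call last):
  File "look.py", line 19, in <module>
    r=de(lambda d:-score(d,.063),[(-.006,.006),(-.006,.006),(-.008,.008),(-b,b),(-b,b),(-3,3)],x0=[.002,.0007,-.0035,0,0,0],seed=2,maxiter=300,popsize=20)
    return fun(*args, **kwargs)
    ret = solver.solve()
    next(self)
    ~~~~^^^^^^
    energy = self.func(parameters)
    return self.f(x, *self.args)
           ~~~~~~^^^^^^^^^^^^^^^
  File "look.py", line 19, in <lambda>
    r=de(lambda d:-score(d,.063),[(-.006,.006),(-.006,.006),(-.008,.008),(-b,b),(-b,b),(-3,3)],x0=[.002,.0007,-.0035,0,0,0],seed=2,maxiter=300,popsize=20)
                   ~~~~~^^^^^^^^
  File "look.py", line 10, in score
    q=proj('wrist',np.r_[GP,z]+Rz(AZ).apply(r.apply(P)+d[:3]),T).astype(np.float32)
      ~~~~^^^^^^^^^^^^^^^^^^^^^^^^^^^^^^^^^^^^^^^^^^^^^^^^^^^^^^
  File "h.py", line 18, in proj
    c,K,d=cal(n);T=wfc(n) if T is None else T;I=np.linalg.inv(T)
          ~~~^^^
  File "h.py", line 5, in cal
    c=imaging.get_calibration(n);f=240/np.tan(np.radians(c['fov_y']/2))
ValueError: time passes only in moves, steps and waits
```

The level fit places the spare flat, about 2 mm off centre, and it's released, so it's seated. Next I close the fingers and go in front of the drawer panel.

Run:
```python
from h import *
to((.398,.119,.2),ori(20.4,0))
```

```text
t 25.27 q [-0.06  0.26  2.16  0.79  0.37  0.43] p [0.4629 0.1632 0.2057] 
x [0.814 0.314 0.489] y [ 0.388 -0.92  -0.054] z [ 0.433  0.234 -0.87 ] F [-0.2 -0.3  0.4] w 80.0 g 0.0
(array([-0.324, -0.221, -0.029]), array([-0.151,  0.291, -0.018]))
```

Emit:
carry_out(commands=[[-0.06, -0.04, 0, -0.03, 0.058, 0, 60], [-0.12, -0.08, 0, -0.06, 0.116, 0, 30], [-0.19, -0.13, 0, -0.09, 0.175, -0.01, 0], [-0.26, -0.18, 0, -0.12, 0.233, -0.014, 0], [-0.324, -0.221, 0, -0.151, 0.291, -0.018, 0]])

```text
time: 25.9
position: [0.3968, 0.1201, 0.2035]
eef_rot: [-3.087, -0.552, 0.011]
contact_force: [0.3, -0.7, -0.3]
width: 0.0379
grip_force: 0.0
```

Emit:
carry_out(commands=[[0, 0, 0, 0, 0, 0, 0], [0, 0, 0, 0, 0, 0, 0]])

```text
time: 26.15
position: [0.3977, 0.12, 0.2033]
eef_rot: [-3.088, -0.552, 0.005]
contact_force: [-0.2, -0.5, 0.2]
width: 0.0179
grip_force: 0.0
```

Run:
```python
from h import *
to((.398,.119,.048),ori(20.4,0))
```

```text
t 26.15 q [0.02 0.28 1.95 0.01 0.91 1.23] p [0.3977 0.12   0.2033] 
x [ 0.938  0.346 -0.003] y [ 0.346 -0.938 -0.005] z [-0.004  0.004 -1.   ] F [-0.2 -0.5  0.2] w 17.9 g 0.0
(array([ 0.002, -0.005, -0.777]), array([-0.002, -0.003,  0.002]))
```

Emit:
carry_out(commands=[[0, -0.003, -0.15, 0, 0, 0, 0], [0, -0.004, -0.35, 0, 0, 0, 0], [0, -0.005, -0.55, 0, 0, 0, 0], [0, -0.005, -0.7, 0, 0, 0, 0], [0, -0.005, -0.777, 0, 0, 0, 0]])

```text
time: 26.78
position: [0.3972, 0.1184, 0.047]
eef_rot: [-3.09, -0.55, 0.009]
contact_force: [0.1, 0.5, -0.1]
width: 0.0004
grip_force: 0.0
```

Emit:
carry_out(commands=[[0, 0, 0, 0, 0, 0, 0], [0.03, 0.011, 0, 0, 0, 0, 0], [0.06, 0.022, 0, 0, 0, 0, 0], [0.09, 0.033, 0, 0, 0, 0, 0], [0.12, 0.045, 0, 0, 0, 0, 0]])

```text
time: 27.4
position: [0.4233, 0.1276, 0.0488]
eef_rot: [-3.091, -0.551, 0.004]
contact_force: [0.0, 0.3, 0.4]
width: 0.0005
grip_force: 0.0
```

Emit:
carry_out(commands=[[0.015, 0.006, 0, 0, 0, 0, 0], [0.035, 0.013, 0, 0, 0, 0, 0], [0.06, 0.022, 0, 0, 0, 0, 0], [0.085, 0.032, 0, 0, 0, 0, 0], [0.11, 0.041, 0, 0, 0, 0, 0]])

```text
time: 28.02
position: [0.4444, 0.1357, 0.0482]
eef_rot: [-3.091, -0.551, 0.007]
contact_force: [-2.3, -0.0, 0.2]
width: 0.0004
grip_force: 0.9
```

Emit:
carry_out(commands=[[0.028, 0.01, 0, 0, 0, 0, 0], [0.056, 0.021, 0, 0, 0, 0, 0], [0.084, 0.031, 0, 0, 0, 0, 0], [0.112, 0.042, 0, 0, 0, 0, 0], [0.14, 0.052, 0, 0, 0, 0, 0]])

```text
time: 28.65
position: [0.4727, 0.1461, 0.0483]
eef_rot: [-3.091, -0.551, 0.006]
contact_force: [-1.6, 0.8, -0.6]
width: -0.0001
grip_force: 0.9
```

Emit:
carry_out(commands=[[0.028, 0.01, 0, 0, 0, 0, 0], [0.056, 0.021, 0, 0, 0, 0, 0], [0.084, 0.031, 0, 0, 0, 0, 0], [0.112, 0.042, 0, 0, 0, 0, 0], [0.14, 0.052, 0, 0, 0, 0, 0]])

```text
time: 29.28
position: [0.5007, 0.1565, 0.0484]
eef_rot: [-3.091, -0.551, 0.006]
contact_force: [-1.2, 1.8, -0.5]
width: 0.0006
grip_force: 0.9
```

Emit:
carry_out(commands=[[0.028, 0.01, 0, 0, 0, 0, 0], [0.056, 0.021, 0, 0, 0, 0, 0], [0.084, 0.031, 0, 0, 0, 0, 0], [0.112, 0.042, 0, 0, 0, 0, 0], [0.14, 0.052, 0, 0, 0, 0, 0]])

```text
time: 29.9
position: [0.5288, 0.1669, 0.0483]
eef_rot: [-3.091, -0.551, 0.006]
contact_force: [-1.9, 0.2, 0.6]
width: 0.0002
grip_force: 0.9
```

Emit:
carry_out(commands=[[0.028, 0.01, 0, 0, 0, 0, 0], [0.056, 0.021, 0, 0, 0, 0, 0], [0.084, 0.031, 0, 0, 0, 0, 0], [0.105, 0.039, 0, 0, 0, 0, 0], [0.12, 0.045, 0, 0, 0, 0, 0]])

```text
time: 30.52
position: [0.5529, 0.1758, 0.0484]
eef_rot: [-3.091, -0.551, 0.005]
contact_force: [-1.7, -0.1, 0.6]
width: 0.0004
grip_force: 0.8
```

Emit:
carry_out(commands=[[0.012, 0.004, 0, 0, 0, 0, 0], [0.024, 0.009, 0, 0, 0, 0, 0], [0.036, 0.013, 0, 0, 0, 0, 0], [0.048, 0.018, 0, 0, 0, 0, 0], [0.048, 0.018, 0, 0, 0, 0, 0]])

```text
time: 31.15
position: [0.5588, 0.1781, 0.0482]
eef_rot: [-3.092, -0.553, 0.018]
contact_force: [-5.9, -4.3, 5.0]
width: 0.0008
grip_force: 3.8
```

Emit:
carry_out(commands=[[0.01, 0.004, 0, 0, 0, 0, 0], [0.018, 0.007, 0, 0, 0, 0, 0], [0.018, 0.007, 0, 0, 0, 0, 0]])

```text
time: 31.52
position: [0.5587, 0.1783, 0.048]
eef_rot: [3.092, 0.554, -0.031]
contact_force: [-11.3, -8.2, 10.2]
width: 0.0005
grip_force: 6.9
```

Emit:
carry_out(commands=[[-0.05, -0.019, 0, 0, 0, 0, 0], [-0.15, -0.056, 0, 0, 0, 0, 0], [-0.25, -0.093, 0.1, 0, 0, 0, 0], [-0.4, -0.149, 0.3, 0, 0, 0, 0], [-0.5, -0.19, 0.5, 0, 0, 0, 0]])

```text
time: 32.15
position: [0.4654, 0.1425, 0.1493]
eef_rot: [-3.091, -0.55, 0.003]
contact_force: [1.1, -0.0, 0.5]
width: -0.0001
grip_force: 0.0
```

Emit:
carry_out(commands=[[-0.1, -0.04, 0.1, 0, 0, 0, 0], [-0.2, -0.08, 0.2, 0, 0, 0, 0], [-0.2, -0.08, 0.2, 0, 0, 0, 0]])

```text
time: 32.52
position: [0.4265, 0.1267, 0.1898]
eef_rot: [-3.092, -0.55, -0.002]
contact_force: [0.5, 0.6, -0.2]
width: 0.0005
grip_force: 0.0
```

Run:
```python
from h import *
s,M=st();w=save('wrist','w8.png');T=wfc('wrist',s)
g=cv2.cvtColor(w,cv2.COLOR_RGB2HSV);m=cv2.inRange(g,(100,120,60),(125,255,255))
n,l,stt,c=cv2.connectedComponentsWithStats(m)
# panel outer top edges, z .068: project expected shut vs. 10 mm open
L=Rz(AZ)
for d in(0,.01):
    f=np.array([.4342,.1326,.068])+L.apply([.145-d,0,0]);print(d,proj('wrist',[f+L.apply([0,y,0]) for y in(.0355,-.0355,.04,.11)],T).round(1).tolist())
for i in np.argsort(-stt[1:,4])[:4]+1:print(stt[i])
```

```text
t 32.52 q [0.04 0.34 1.91 0.   0.9  1.25] p [0.4265 0.1267 0.1898] 
x [0.939 0.345 0.002] y [ 0.345 -0.939 -0.001] z [ 0.001  0.002 -1.   ] F [ 0.5  0.6 -0.2] w 0.5 g 0.0
0 [[253.4, -7.2], [365.4, -7.8], [246.4, -7.1], [138.9, -2.9]]
0.01 [[253.9, 9.4], [365.1, 8.8], [246.9, 9.5], [140.0, 13.3]]
[256   0 102  16 783]
[177   0  79  19 658]
[139   0  46  20 228]
```

The drawer stopped hard, and its panel is flush with the closed left drawer in the wrist view (blue bottoms at rows 16 and 19, matching the expected slope). The robot is clear, so I'm handing in.

```bash
python3 -c "
from bench import workorder
print(workorder.sign_off())"
```

```text
the job is handed in; nothing more can be done
None
```

I turned the spare flange over, packed it plate up and socket down between the other two, pushed the drawer to its stop and handed the job in; the sign-off returned no verdict.

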